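# Load the filter cassettes on to the bolted-down loading plate

### The arm

A 7-joint arm with a two-finger parallel gripper is mounted at the origin on the work surface. World frame = base frame: x ahead of the robot, y to its left, z up, the work surface at z = 0. Lengths are in m, angles in rad, forces in N, time in s.
With the tool pointing down it reaches from about 0.4 to 0.85 m from the base axis. Payload 6.9 kg.
Tool frame: the origin (TCP) lies midway between the tips of the shut fingers; the grasp point (between the pads) lies 19 mm behind it; z points along the fingers, y is the line along which they close (so a half turn about z gives the same grasp; the last joint's range is limited). The gripper opens to 85 mm and grips with 20 to 120 N. Pads are 22 mm wide; open, the fingers measure 114 mm over their backs; the gripper's body (76 mm by 85 mm) begins 54 mm behind the grasp point. The pads swing forward as they close: fully open they stand 13 mm farther back than shut.
Start: joints at [1.315, 0.507, -0.238, 1.5, 0.126, 1.149, -0.155], TCP at [0.221, -0.585, 0.195] pointing down, gripper open.
Joint ranges: [-3.08, 3.08], [-0.24, 2.05], [-1.43, 1.35], [0, 2.5], [-1.52, 4.66], [0.17, 1.96], [-2.89, 2.89]. Speed limits (rad/s): [2.39, 2.39, 3.14, 3.14, 3.14, 3.14, 3.14].

### API

Orientations are given as a unit quaternion [x, y, z, w].
In Python, from plant import manip, camera, get_calibration, sign_off gives the robot as it stands.
- The arm moves only by the shell command python3 -m creep 'ROWS' [OPENING] [FORCE]. ROWS is JSON, a list of rows, each a list of 4 numbers: the shift along the tool's x, y, z in m, then the turn about the tool's z in rad. In form: [[tx, ty, tz, roll], ...]. A call has 1 to 12 rows; each row is the pose to reach, as a shift and turn from the pose commanded when the call began, along the tool's axes at that moment; what a row does not reach only later rows make up. A row lasts 1/10 s, in which the tool goes at most 50 mm and 8.59 degrees, less where a joint would pass 70% of its speed; a pose out of reach is approached as far as the arm can. A call with a gripper value outside its range is refused whole. OPENING is the gripper's target within -1 to 1 (shut at 1, half-way at 0, fully open at -1), set as the call begins (- or left out, the last holds). The fingers move at their own pace and stop on an object; FORCE is the grip in N (left out, the last holds). Time passes only in rows, so rows that repeat a pose let the fingers close. It gives the time, the measured TCP pose, the force, the opening and the grip force at its end, in the units of the state.
- manip.sense(): the state, without advancing time (a new reading comes with each control period).
- camera(name): name is "scene" or "side" or "wrist"; returns the picture (420x560x3 uint8, red, green, blue); there is no depth.
- get_calibration(name): a dict with "camera_matrix" (3x3 intrinsics, pixels), "extrinsics" (4x4, takes a point from world to camera coordinates); the wrist camera has in their place "mount" (4x4, takes a point from camera to tool coordinates, whose origin is the TCP and whose axes are the flange's). Camera axes: x right, y up, looking along -z (the intrinsics and any distortion apply to the point x, -y, -z); pixel columns grow to the right and rows downward; lengths in m; the calibration is good to about 2 mm. The wrist camera is an equidistant fisheye: a pixel r from the principal point sees the ray r / f radians off the axis. A picture is of the moment at which its call begins: read the wrist's pose just before it. get_calibration takes no time and is no camera call.
- sign_off(): hands the job in; it is judged then, once.
The state is a dict: "time": time; "joint_positions": joint angles; "qvel": joint speeds; "effort": joint torques, N m; "ee_pos": TCP position; "tcp_rot": TCP orientation; "contact_force": force on the tool from outside, world axes, zero at the start; "torque": the same for the moment, N m; "width": finger opening in m; "gripper_force": force on a finger pad.
Only numpy, scipy, OpenCV 4.12 (cv2) and the standard library are available. Lean on these libraries where they do the work, as an engineer would, in place of code of your own. Each camera call takes 0.05 s, during which the arm holds its last target. There are 200 camera calls.

### The job

First turn the three loose captive bolt knobs of the loading plate clockwise, each fully home to its end stop. Then use the lifter to slide under each blue filter cassette on the bench (two or three of them), pushing it against the stop bar behind, and tip it gently on to the white zone of the plate, so that all lie flat there side by side, and park the lifter standing on its green rectangle. Never touch the cassettes with the fingers and do not drop them from a height; leave the glass dish and the other things on the bench where they are.

Things in the scene. Friction and masses are not known exactly. Their poses are not given: they have to be found in the camera images.
- tray: Loading plate fixed to the bench: blue-painted, 180 mm (its x) by 260 mm (its y) by 10 mm thick, no rim. Origin at the centre of its underside, z up, x away from the robot, towards the edge with three bolt knobs. Its white load zone, where the cassettes go, covers x -87 to +25 mm, y -126 to +126 mm, top at z = 10 mm. The knobs' feet begin at x = +31 mm.
- load_zone (a point): Middle of the white load zone, on the plate's top face: x = -30 mm, y = 0, z = 10 mm in the plate's frame.
- lifter: Lifter: polished slippery steel blade (friction 0.2) with an orange bar handle above its rear, 180 g, stands level on its blade. Origin on the underside at the heel wall; x to the tip, y left, z up. Blade: flat, 2 mm thick, 50 mm wide, x -60 (rear end) to +75 mm (tip); the part ahead of x = 0 carries a cassette. Heel wall: x -4 to 0 mm, 12 mm high, across the blade.
- lifter_grip (a point): Middle of the lifter's rubbery handle bar, at x = -32 mm, z = 53 mm in the lifter's frame. The bar runs along the lifter's x from -64 to 0 mm, is 16 mm wide in y (grip it across that, from above), its underside 41 mm and top 65 mm above the blade's underside; two slim posts 8 x 12 mm at x = -53 and -11 mm carry it.
- lifter_tip (a point): Middle of the blade's front edge, on its underside: x = +75 mm in the lifter's frame.
- rest: Green rectangle marked on the bench (155 mm along its x, 62 mm along its y, no thickness), the lifter's parking place. Origin at its centre, z up. The parked lifter's origin (heel wall) lies about at x = -8 mm in this frame, its tip towards +x.
- stop: Straight aluminium stop bar fixed to the bench behind the cassettes, 480 mm long (its y), 14 mm thick (its x), 12 mm high. Origin at the centre of its underside, x points away from the robot; its near face is at x = -7 mm. A cassette pushed by the blade slides along the bench until its rim meets this bar, and only then does the blade go on right under it.
- cassette1: Filter cassette: blue disc with white middle, 60 mm across, 8 mm thick, about 50 g, alike on both faces; may be absent (None). Origin at its centre, z along its axis. Both faces are bevelled: flat part 36 mm across, rim 3.4 mm above the bench, so a blade pushed flat along the bench gets under the rim. Friction 0.9 on bench and plate, 0.2 on the blade.
- cassette2: Filter cassette: blue disc with white middle, 60 mm across, 8 mm thick, about 50 g, alike on both faces; may be absent (None). Origin at its centre, z along its axis. Both faces are bevelled: flat part 36 mm across, rim 3.4 mm above the bench, so a blade pushed flat along the bench gets under the rim. Friction 0.9 on bench and plate, 0.2 on the blade.
- cassette3: Filter cassette: blue disc with white middle, 60 mm across, 8 mm thick, about 50 g, alike on both faces; may be absent (None). Origin at its centre, z along its axis. Both faces are bevelled: flat part 36 mm across, rim 3.4 mm above the bench, so a blade pushed flat along the bench gets under the rim. Friction 0.9 on bench and plate, 0.2 on the blade.
- bolt1 (a joint): Captive bolt knob 1, angle in rad: grows as it is turned clockwise seen from above, from 0 to its end stop at 2.4 (home, tight); starts between 0.4 and 1.3, stays where it is left, friction about 0.06 N m. At angle a its bar lies along the plate's x axis turned clockwise by a.
- bolt1_grip (a point): Grip point of knob 1, on its axis at x = +60, y = +85 mm in the plate's frame, 47 mm above the bench; point x along the bar. Red bar grip 32 mm long, 14 mm wide (grip across the 14 mm), top 54 mm above the bench, on a round base of 34 mm diameter whose top is 24 mm above the bench, on a foot of 58 mm diameter.
- bolt2 (a joint): Captive bolt knob 2, angle in rad: grows as it is turned clockwise seen from above, from 0 to its end stop at 2.4 (home, tight); starts between 0.4 and 1.3, stays where it is left, friction about 0.06 N m. At angle a its bar lies along the plate's x axis turned clockwise by a.
- bolt2_grip (a point): Grip point of knob 2, on its axis at x = +60, y = +0 mm in the plate's frame, 47 mm above the bench; point x along the bar. Red bar grip 32 mm long, 14 mm wide (grip across the 14 mm), top 54 mm above the bench, on a round base of 34 mm diameter whose top is 24 mm above the bench, on a foot of 58 mm diameter.
- bolt3 (a joint): Captive bolt knob 3, angle in rad: grows as it is turned clockwise seen from above, from 0 to its end stop at 2.4 (home, tight); starts between 0.4 and 1.3, stays where it is left, friction about 0.06 N m. At angle a its bar lies along the plate's x axis turned clockwise by a.
- bolt3_grip (a point): Grip point of knob 3, on its axis at x = +60, y = -85 mm in the plate's frame, 47 mm above the bench; point x along the bar. Red bar grip 32 mm long, 14 mm wide (grip across the 14 mm), top 54 mm above the bench, on a round base of 34 mm diameter whose top is 24 mm above the bench, on a foot of 58 mm diameter.
- dish: Bystander: closed clear glass dish, 56 mm in diameter, 16 mm high, standing among the cassettes; it is not one of them. Origin at the centre of its underside. Leave it alone.
- vial1: Bystander: amber vial with blue cap, 24 mm in diameter, 45 mm high. Origin at the centre of its underside. Leave it alone.
- vial2: Bystander: amber vial with black cap, 24 mm in diameter, 45 mm high. Origin at the centre of its underside. Leave it alone.
- jar: Bystander: amber jar with white cap, 54 mm in diameter, 75 mm high. Origin at the centre of its underside. Leave it alone.
- beaker: Bystander: small glass beaker, 52 mm in diameter, 60 mm high. Origin at the centre of its underside. Leave it alone.
- case: Bystander: grey instrument case 90 x 30 x 16 mm. Origin at the centre of its underside. Leave it alone.
- tin: Bystander: steel tin, 56 mm in diameter, 34 mm high. Origin at the centre of its underside. Leave it alone.
Not all that is in view belongs to the job. Leave any brown or purple look-alike of the cassette1 alone. Several things look just like the lifter: the one meant starts farthest to the robot's right.

How it is judged:
On the way, in this order (a step that is already met when the one before it is completed fails the run):
1. all three bolt knobs are turned home to their end stops (above 2.3 rad) (value of joint each of bolt1, bolt2, bolt3 above 2.3 rad), for 0.2 s.
2. every cassette present lies flat and still on the white zone of the loading plate (x of cassette1 in the frame of tray between -0.085 and 0.03 m and y of cassette1 in the frame of tray between -0.125 and 0.125 m and z of cassette1 in the frame of tray between 0.011 and 0.0165 m and (angle between cassette1's own z axis and vertical below 0.08 rad or angle between cassette1's own z axis and vertical above 3.06 rad) and linear speed of each of cassette1, cassette2, cassette3 below 0.02 m/s and x of cassette2 in the frame of tray between -0.085 and 0.03 m and y of cassette2 in the frame of tray between -0.125 and 0.125 m and z of cassette2 in the frame of tray between 0.011 and 0.0165 m and (angle between cassette2's own z axis and vertical below 0.08 rad or angle between cassette2's own z axis and vertical above 3.06 rad) and x of cassette3 in the frame of tray between -0.085 and 0.03 m and y of cassette3 in the frame of tray between -0.125 and 0.125 m and z of cassette3 in the frame of tray between 0.011 and 0.0165 m and (angle between cassette3's own z axis and vertical below 0.08 rad or angle between cassette3's own z axis and vertical above 3.06 rad)), for 0.3 s.
At the end, for the whole second after the job is handed in: Knobs above 2.3 rad; every cassette present flat (0.08 rad, either face up) and still on the plate, centre within x -85 to 30, y -125 to 125 mm; lifter level and still on the bench, origin within 40 mm of the rectangle's centre, blade within 0.35 rad of its long axis (all of step 1 and all of step 2 and horizontal distance between lifter and rest below 0.04 m and angle between lifter's own z axis and vertical below 0.06 rad and height (world z) of lifter below 0.004 m and angle between the x axis of lifter and the x axis of rest, either way round below 0.35 rad and linear speed of lifter below 0.02 m/s); the robot touches nothing.
It fails at once if the fingers press on a cassette (over 1 N) (contact force between the fingers and cassette1 above 1 N or contact force between the fingers and cassette2 above 1 N or contact force between the fingers and cassette3 above 1 N).
It fails at once if a cassette moves faster than 1.3 m/s (dropped from a height or thrown) (linear speed of any of cassette1, cassette2, cassette3 above 1.3 m/s).
It fails at once if a bystander is moved by more than 40 mm (distance of any of dish, vial1, vial2, jar, beaker, case, tin from where it was at the start of the episode above 0.04 m).
It fails at once if a standing vial, jar or beaker is knocked over (angle between any of vial1, vial2, jar, beaker, tin's own z axis and vertical above 0.7 rad).
Of cassette1, cassette2, cassette3 only 2 to 3 are there at a start; the rules pass over those that are not, and their reading is None.
At some moment in a run one of cassette1, cassette2, cassette3, lifter may be knocked a few centimetres aside while the robot is not near it.
It also fails if it takes over 210 s, if anything falls off the work surface, if the arm or the gripper's body presses on something with over 40 N, if the wrist force passes 120 N, or if a joint passes its speed limit or range.

## Working session

There is one attempt and no reset: what is moved stays moved. The work goes in short steps, Python scripts to look and compute and a shell command to move; the robot and the scene stay as the last step left them, time stands still between calls to the robot, and variables do not carry over. Pictures are saved under pics/ and viewed, at most 14 in all, crops included, and the job is handed in when it is done.

```bash
ls; mkdir -p pics; python3 - <<'E'
from plant import manip,camera,get_calibration
import cv2,numpy as np
print(manip.sense())
for n in ("scene","side","wrist"):
    im=camera(n); cv2.imwrite(f"pics/{n}0.png",im[...,::-1])
    c=get_calibration(n); print(n,{k:np.round(v,4).tolist() if not isinstance(v,str) else v for k,v in c.items()})
E
```

```text
pics
{'time': 0.0, 'joint_positions': array([ 1.31449019,  0.50832142, -0.23752957,  1.50117131,  0.12567255,
        1.1488752 , -0.15480648]), 'qvel': array([ 0.00087115, -0.00034726, -0.00014517,  0.00082484,  0.00043663,
       -0.00110522, -0.00057955]), 'effort': array([ 8.74787911e-04, -6.20594144e+01, -2.18601108e+00, -2.49650788e+01,
        1.27801087e-02,  1.19407789e-02,  5.16630996e-05]), 'ee_pos': array([ 0.22096028, -0.58401758,  0.1942268 ]), 'tcp_rot': array([ 9.83680490e-01,  1.79921908e-01, -1.65129978e-04, -8.79145891e-04]), 'contact_force': array([0.41473238, 0.24468238, 0.6889124 ]), 'torque': array([ 0.04179403, -0.04375335, -0.0096781 ]), 'gripper_force': 0.0, 'width': 0.08538612491367337}
scene {'camera_matrix': [[456.0657, 0.0, 274.5188], [0.0, 456.0657, 209.9949], [0.0, 0.0, 1.0]], 'extrinsics': [[-0.539, 0.8422, -0.0142, 0.2696], [-0.5994, -0.3717, 0.7089, 0.2783], [0.5918, 0.3906, 0.7051, -1.5824], [0.0, 0.0, 0.0, 1.0]]}
side {'camera_matrix': [[488.5376, 0.0, 273.3818], [0.0, 488.5376, 210.2114], [0.0, 0.0, 1.0]], 'extrinsics': [[0.9979, -0.0642, -0.0017, -0.5514], [0.0388, 0.5807, 0.8132, -0.0663], [-0.0512, -0.8116, 0.582, -1.2827], [0.0, 0.0, 0.0, 1.0]]}
wrist {'camera_matrix': [[325.1923, 0.0, 285.6984], [0.0, 325.1923, 207.9034], [0.0, 0.0, 1.0]], 'mount': [[-0.0, 0.9575, 0.2883, 0.0738], [1.0, 0.0002, -0.0008, -0.0007], [-0.0009, 0.2883, -0.9575, -0.1795], [0.0, 0.0, 0.0, 1.0]]}
```

View pics/scene0.png

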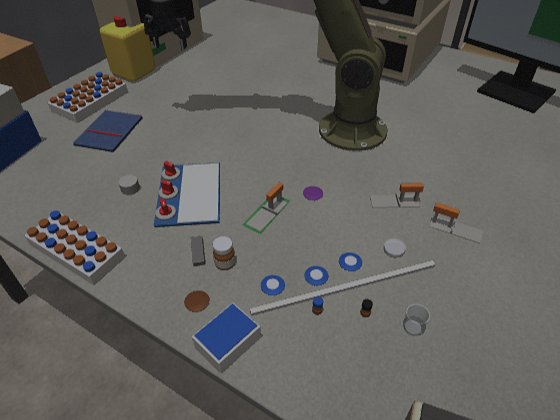

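View pics/side0.png

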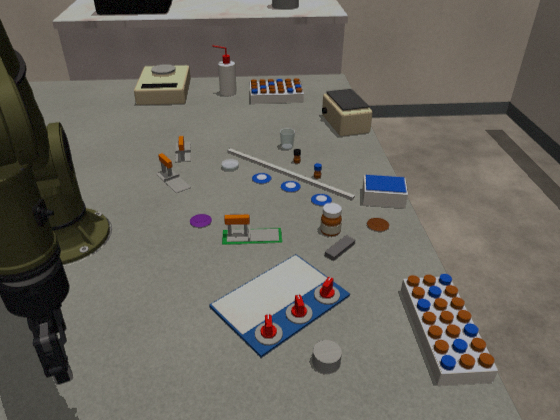

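```bash
cat > h.py <<'E'
import numpy as np,cv2
from plant import manip,camera,get_calibration
from scipy.spatial.transform import Rotation as R
def ray(n,uv,st=None):
    """world origin and directions of pixels uv"""
    c=get_calibration(n); K=np.array(c["camera_matrix"]); uv=np.atleast_2d(uv).astype(float)
    a=(uv-K[:2,2])/[K[0,0],K[1,1]]
    if n=="wrist":
        r=np.linalg.norm(a,axis=1,keepdims=True)+1e-12
        d=np.c_[a/r*np.sin(r),np.cos(r)]*[1,-1,-1]
        M=np.array(c["mount"]); st=st or manip.sense(); W=np.eye(4)
        W[:3,:3]=R.from_quat(st["tcp_rot"]).as_matrix(); W[:3,3]=st["ee_pos"]; T=W@M
    else:
        d=np.c_[a,np.ones(len(a))]*[1,-1,-1]; T=np.linalg.inv(np.array(c["extrinsics"]))
    return T[:3,3],d@T[:3,:3].T
def onz(n,uv,z,st=None):
    o,d=ray(n,uv,st); return (o+d*((z-o[2])/d[:,2:]))[:,:2]
def snap(n,f=None):
    st=manip.sense(); im=camera(n)
    if f: cv2.imwrite("pics/"+f,im[...,::-1])
    return im,st
def blobs(im,lo,hi,amin=15):
    h=cv2.cvtColor(im,cv2.COLOR_RGB2HSV); m=cv2.inRange(h,np.array(lo),np.array(hi))
    cs,_=cv2.findContours(m,cv2.RETR_EXTERNAL,cv2.CHAIN_APPROX_NONE)
    return sorted([c.reshape(-1,2) for c in cs if cv2.contourArea(c)>=amin],key=lambda c:-cv2.contourArea(c.reshape(-1,1,2)))
def yaw(st=None):
    st=st or manip.sense(); m=R.from_quat(st["tcp_rot"]).as_matrix(); return np.arctan2(m[1,0],m[0,0])
def rel(p,y=None,st=None):
    """tool-axis shift to the world TCP target p and roll to tool x yaw y"""
    st=st or manip.sense(); m=R.from_quat(st["tcp_rot"]).as_matrix()
    d=m.T@(np.array(p)-st["ee_pos"]); r=None if y is None else -((y-yaw(st)+np.pi)%(2*np.pi)-np.pi)
    return np.round(d,4),r
E
python3 - <<'E'
from h import *
for n in("scene","side"):
    im=cv2.imread(f"pics/{n}0.png")[...,::-1].copy()
    print(n)
    for nm,lo,hi,z in(("blue",(100,120,90),(125,255,255),.006),("green",(55,120,60),(85,255,255),0),("white",(0,0,165),(180,40,255),.01),("red",(0,200,110),(6,255,255),.04),("orange",(7,180,130),(16,255,255),.065)):
        for c in blobs(im,lo,hi)[:8]:
            (cx,cy),_,_=cv2.minAreaRect(c); box=cv2.boxPoints(cv2.minAreaRect(c))
            print(nm,np.round((cx,cy)),len(c),np.round(onz(n,[(cx,cy)],z)[0],3))
im=cv2.imread("pics/scene0.png")
for k,v in dict(trayc=[(164,164),(219,164),(219,221),(155,224)],rest=[(277,196),(290,201),(260,230),(245,225)],stop=[(253,311),(434,264)],dish=[(395,247)]).items(): print(k,np.round(onz("scene",v,.01 if k!="rest" else 0),3).tolist())
for k,v in dict(trayc=[(212,305),(295,259),(349,295),(263,348)],stop=[(229,152),(352,195)],rest=[(223,243),(227,231),(280,230),(281,241)]).items(): print(k,np.round(onz("side",v,.01 if k!="rest" else 0),3).tolist())
E
```

```text
scene
blue [225. 330.] 128 [0.862 0.099]
blue [272. 284.] 61 [0.7   0.122]
blue [316. 275.] 59 [0.618 0.198]
blue [350. 262.] 57 [0.535 0.251]
blue [170. 195.] 189 [ 0.591 -0.311]
blue [ 88. 265.] 25 [ 0.899 -0.313]
blue [318. 300.] 24 [0.682 0.238]
blue [ 90. 250.] 24 [ 0.862 -0.349]
green [258. 221.] 93 [ 0.536 -0.031]
side
blue [283. 321.] 419 [ 0.551 -0.334]
blue [385. 183.] 103 [0.904 0.187]
blue [321. 200.] 45 [0.697 0.112]
blue [290. 186.] 43 [0.615 0.19 ]
blue [261. 178.] 41 [0.53  0.244]
blue [448. 360.] 35 [ 0.865 -0.457]
blue [460. 344.] 34 [ 0.903 -0.419]
blue [471. 328.] 33 [ 0.941 -0.38 ]
green [251. 236.] 167 [ 0.493 -0.035]
white [270. 293.] 246 [ 0.53  -0.255]
white [200.   8.] 632 [0.219 2.392]
white [445. 332.] 564 [ 0.88  -0.391]
white [420. 312.] 153 [ 0.846 -0.334]
white [332. 208.] 37 [0.721 0.065]
white [291. 172.] 248 [0.624 0.263]
white [436. 357.] 29 [ 0.843 -0.451]
white [322. 198.] 19 [0.699 0.114]
red [270. 325.] 56 [ 0.521 -0.374]
red [299. 300.] 33 [ 0.587 -0.311]
red [328. 282.] 26 [ 0.657 -0.259]
red [331. 293.] 19 [ 0.658 -0.295]
red [263. 331.] 20 [ 0.506 -0.388]
red [294. 311.] 16 [ 0.573 -0.339]
orange [236. 216.] 51 [ 0.457 -0.035]
orange [164. 158.] 24 [0.239 0.283]
orange [180. 140.] 20 [0.277 0.396]
trayc [[0.493, -0.421], [0.402, -0.272], [0.601, -0.119], [0.703, -0.262]]
rest [[0.421, -0.042], [0.419, 0.002], [0.561, -0.008], [0.568, -0.054]]
stop [[0.789, 0.126], [0.434, 0.435]]
dish [[0.432, 0.33]]
trayc [[0.4, -0.283], [0.596, -0.144], [0.704, -0.273], [0.506, -0.406]]
stop [[0.43, 0.405], [0.789, 0.123]]
rest [[0.419, -0.059], [0.429, -0.01], [0.569, -0.015], [0.568, -0.061]]
```

```bash
python3 -c "
from h import *
print(yaw(),rel([.53,-.31,.3],.36))"
```

```text
0.36183320748123227 (array([ 0.386 , -0.1472, -0.1054]), np.float64(0.0018332074812321686))
```

```bash
python3 -m creep '[[0.03,-0.01,-0.03,0],[0.07,-0.025,-0.05,0],[0.115,-0.04,-0.07,0],[0.16,-0.055,-0.09,0],[0.205,-0.075,-0.105,0],[0.25,-0.09,-0.105,0],[0.295,-0.11,-0.105,0],[0.34,-0.13,-0.105,0],[0.37,-0.14,-0.105,0],[0.386,-0.147,-0.105,0],[0.386,-0.147,-0.105,0],[0.386,-0.147,-0.105,0]]'
python3 -c "
from h import *
im,st=snap('wrist','w1.png'); print(st['ee_pos'],st['joint_positions'])"
```

```text
time: 1.35
ee_pos: [0.529, -0.3119, 0.2998]
tcp_rot: [0.984, 0.179, -0.001, 0.0]
contact_force: [-0.5, -1.1, -0.4]
width: 0.0854
gripper_force: 0.0
[ 0.52902899 -0.3119165   0.29978354] [ 0.6889746   0.4382915  -0.32758721  1.33794487  0.14064495  1.38872258
 -0.84576066]
```

View pics/w1.png

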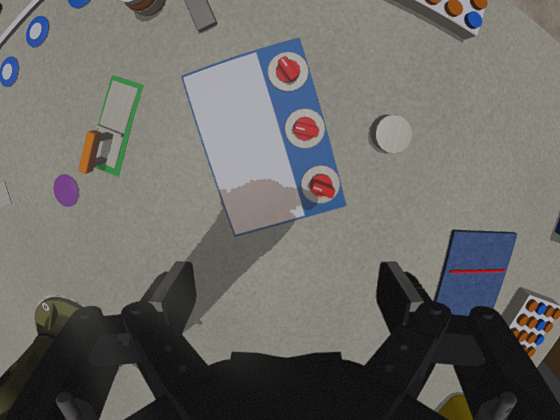

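```bash
cat > tray.py <<'E'
from h import *
def knobs(im,st):
    # bar top: brightest red; direction via minAreaRect in world
    out=[]
    for c in blobs(im,(0,150,60),(8,255,255),60)+[]:
        W=onz("wrist",c,.05,st).astype(np.float32)
        (ctr,sz,ang)=cv2.minAreaRect(W*1000)
        out.append((ctr,sz,ang,c.mean(0)))
    return out
if __name__=="__main__":
    im=cv2.imread("pics/w1.png")[...,::-1].copy(); st=manip.sense()
    P=onz("wrist",[(182,76),(301,39),(345,206),(236,236)],.01,st)
    print(P.round(4).tolist(),np.linalg.norm(np.diff(P,axis=0,append=P[:1]),axis=1))
    c=P.mean(0); d=[P[1]-P[0],P[2]-P[3]]; e=[P[0]-P[3],P[1]-P[2]]
    a=[np.arctan2(v[1],v[0]) for v in d]+[np.arctan2(v[1],v[0])-np.pi/2 for v in e]; print("tray",c,a)
    th=np.mean(a); X=np.array([np.cos(th),np.sin(th)]);Y=np.array([-X[1],X[0]])
    for y in(.085,0,-.085): print("knob",c+.06*X+y*Y)
    for k in knobs(im,st): print(k)
    z=cv2.resize(im[30:220,170:360],None,fx=3,fy=3,interpolation=cv2.INTER_CUBIC); cv2.imwrite("pics/w1z.png",z[...,::-1])
E
python3 tray.py
```

```text
[[0.6001, -0.124], [0.7064, -0.2689], [0.4994, -0.4199], [0.3946, -0.2797]] [0.17975019 0.25626361 0.17501661 0.25788362]
tray [ 0.55012436 -0.27310063] [np.float64(-0.9378389276442661), np.float64(-0.9287529783145474), np.float64(-0.9223499332143213), np.float64(-0.9407523361482834)]
knob [ 0.65413838 -0.27063401]
knob [ 0.58587773 -0.32128462]
knob [ 0.51761708 -0.37193522]
((587.2174682617188, -317.15606689453125), (29.561403274536133, 28.88960075378418), 47.68756103515625, array([304.16161616, 129.26262626]))
((656.894287109375, -269.7489013671875), (30.559185028076172, 18.623252868652344), 55.4377555847168, array([288.25974026,  66.51948052]))
((516.8396606445312, -370.33209228515625), (16.54758644104004, 31.07645606994629), 1.05659818649292, array([321.28378378, 189.7027027 ]))
((533.1774291992188, -364.7891540527344), (9.133211135864258, 26.10524559020996), 0.1866728961467743, array([322.66666667, 178.92307692]))
```

View pics/w1z.png

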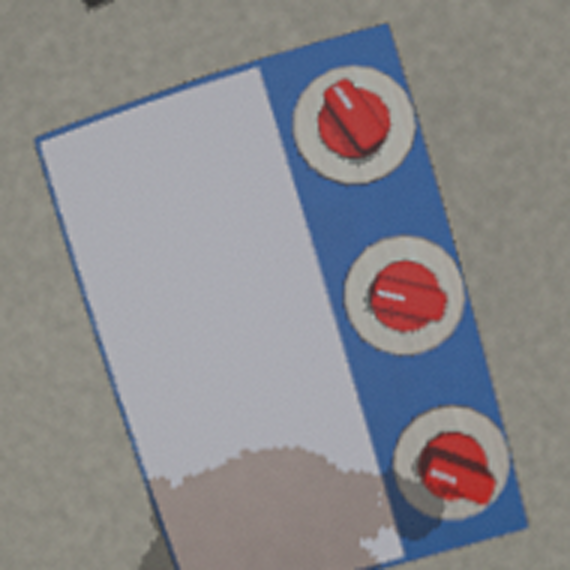

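```bash
python3 - <<'E'
from h import *
st=manip.sense(); th=-.9325
for n,segs in((1,[((330,108),(368,152)),((335,87),(352,108))]),(2,[((385,275),(440,290)),((376,293),(404,298))]),(3,[((425,435),(493,470)),((430,473),(456,483))])):
    for s in segs:
        P=onz("wrist",np.array(s)/3+[170,30],.052,st); v=P[1]-P[0]; y=np.arctan2(v[1],v[0]); print(n,y,"angle a",(th-y)%np.pi)
E
```

```text
1 -2.087677213775665 angle a 1.1551772137756648
1 -2.124487133189694 angle a 1.191987133189694
2 -1.4691195391881058 angle a 0.5366195391881058
2 -1.3832370642996659 angle a 0.45073706429966587
3 -1.6825920094514155 angle a 0.7500920094514155
3 -1.5802492445369298 angle a 0.6477492445369298
```

```bash
python3 -c "
from h import *
print(yaw(),rel([.5865,-.320,.1],1.71))"
```

```text
0.35895099337511854 (array([0.0519, 0.0272, 0.1998]), np.float64(-1.3510490066248817))
```

```bash
python3 -m creep '[[0.01,0.005,0.02,-0.13],[0.02,0.01,0.05,-0.28],[0.03,0.015,0.08,-0.42],[0.04,0.02,0.11,-0.56],[0.052,0.027,0.14,-0.7],[0.052,0.027,0.16,-0.84],[0.052,0.027,0.18,-0.98],[0.052,0.027,0.19,-1.12],[0.052,0.027,0.20,-1.25],[0.052,0.027,0.20,-1.35],[0.052,0.027,0.2,-1.35],[0.052,0.027,0.2,-1.35]]' 0 40
python3 -c "
from h import *
im,st=snap('wrist','w2.png'); print(yaw(st),rel([.5865,-.320,.029],1.71,st),st['joint_positions'])"
```

```text
time: 2.6
ee_pos: [0.5874, -0.3192, 0.1002]
tcp_rot: [0.658, 0.753, -0.0, 0.0]
contact_force: [-0.2, -1.3, -0.4]
width: 0.0427
gripper_force: 0.0
1.7061743700442227 (array([-0.0006, -0.001 ,  0.0712]), np.float64(-0.0038256299557772877)) [ 0.80457237  0.70867292 -0.6251018   1.49821962  0.44734328  1.08015582
  0.21640889]
```

View pics/w2.png

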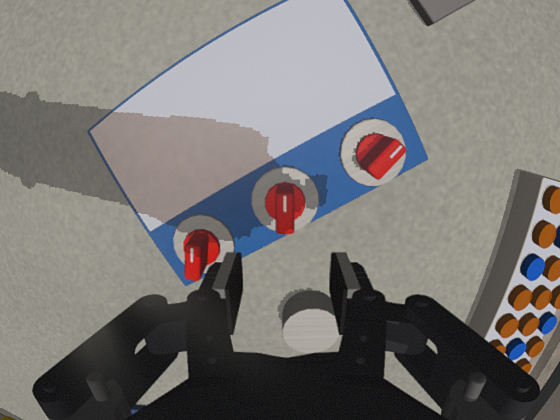

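```bash
python3 -c "
from h import *
im=cv2.imread('pics/w2.png')[...,::-1].copy(); st=manip.sense()
for c in blobs(im,(0,150,60),(8,255,255),100)[:3]:
    W=onz('wrist',c,.054,st); lo=c.min(0);hi=c.max(0); print(lo,hi,W.min(0),W.max(0))
print(onz('wrist',[(285,184),(285,234)],.054,st), st['ee_pos'])"
python3 -m creep '[[0,-0.001,0.02,0],[0,-0.001,0.04,0],[0,-0.001,0.055,0],[0,-0.001,0.065,0],[0,-0.001,0.071,0],[0,-0.001,0.071,0]]'
python3 -m creep '[[0,0,0,0],[0,0,0,0],[0,0,0,0],[0,0,0,0],[0,0,0,0]]' 1 60
```

```text
[266 187] [304 233] [ 0.57195591 -0.33217104] [ 0.60006584 -0.29853639]
[184 230] [218 280] [ 0.51239574 -0.38355396] [ 0.5401781  -0.33870995]
[368 139] [404 178] [ 0.64132483 -0.28133048] [ 0.6666215  -0.25097795]
[[ 0.58420663 -0.29530532]
 [ 0.58935779 -0.33304638]] [ 0.58771444 -0.31872437  0.10036791]
time: 3.25
ee_pos: [0.5872, -0.3173, 0.0285]
tcp_rot: [0.656, 0.755, -0.0, -0.0]
contact_force: [0.1, 0.6, -0.1]
width: 0.043
gripper_force: 0.0
time: 3.75
ee_pos: [0.5875, -0.3175, 0.0293]
tcp_rot: [0.656, 0.755, 0.0, 0.0]
contact_force: [-0.6, 0.1, -0.8]
width: -0.0002
gripper_force: 0.0
```

```bash
python3 -c "
from h import *
im,st=snap('wrist','w3.png'); print(st['width'],st['gripper_force'],st['contact_force'])"
```

```text
-0.00021759009021929355 0.0 [-0.64721444  0.13479193 -0.76453596]
```

View pics/w3.png

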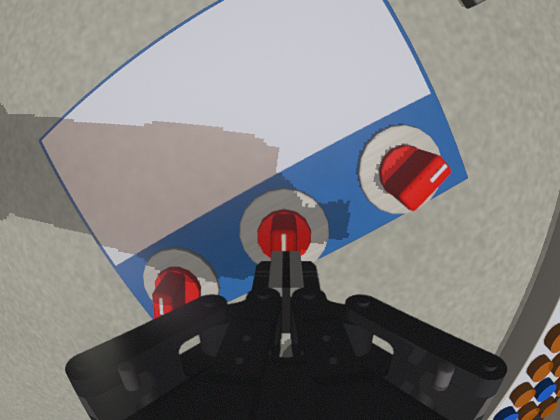

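```bash
python3 -c "
from h import *
im,st=snap('side'); z=cv2.resize(im[210:360,190:390],None,fx=4,fy=4,interpolation=cv2.INTER_CUBIC); cv2.imwrite('pics/s1.png',z[...,::-1])"
```

```text
(no output)
```

View pics/s1.png

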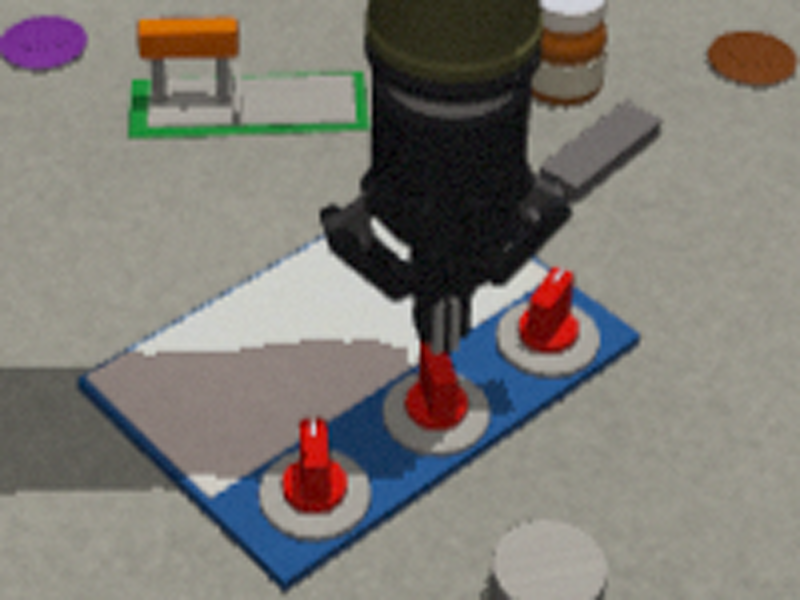

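```bash
python3 - <<'E'
from h import *
o,d=ray("side",[(301,297.5),(299.5,309)])
for k in range(2):
  for x in (.58,.5875,.595):
    t=(x-o[0])/d[k,0]
  t=(-.3175-o[1])/d[k,1]; print(o+t*d[k])
print(manip.sense()["ee_pos"],manip.sense()["contact_force"])
# w3 plate corners on z=.01
print(onz("wrist",[(41,140),(430,95),(467,180)],.01), "expect",[.395,-.28],[.60-.0,-.124],[.706,-.269])
c=get_calibration("side"); 
for p in([.5865,-.3205,.054],[.5865,-.3205,.024]):
    q=np.array(c["extrinsics"])@[*p,1]; K=np.array(c["camera_matrix"]); print((K@(q[:3]*[1,-1,-1]))[:2]/-q[2], ((K@(q[:3]*[1,-1,-1]))[:2]/-q[2]-[190,210])*4)
E
```

```text
[ 0.59020862 -0.3175      0.05523792]
[ 0.58806927 -0.3175      0.02076227]
[ 0.58741802 -0.31744423  0.02918705] [ 0.44920991 -0.36514786  0.07563252]
[[ 0.3965423  -0.27646957]
 [ 0.66653017 -0.21561223]
 [ 0.70771837 -0.26559968]] expect [0.395, -0.28] [0.6, -0.124] [0.706, -0.269]
[299.37420921 299.04649708] [437.49683684 356.18598831]
[298.96198997 309.02798271] [435.84795989 396.11193085]
```

```bash
python3 -m creep '[[-0.002,0,-0.02,0],[-0.002,0,-0.02,0],[-0.002,0,-0.02,0],[-0.002,0,-0.02,0],[-0.002,0,-0.01,0],[-0.002,0,0,0],[-0.002,0,0.005,0],[-0.002,0,0.01,0],[-0.002,0,0.015,0],[-0.002,0,0.015,0]]' 0 60
python3 -m creep '[[0,0,0,0],[0,0,0,0],[0,0,0,0],[0,0,0,0],[0,0,0,0]]' 1 60
```

```text
time: 4.85
ee_pos: [0.5872, -0.3192, 0.0131]
tcp_rot: [0.656, 0.755, -0.0, -0.001]
contact_force: [0.4, 0.5, 0.3]
width: 0.0425
gripper_force: 0.0
time: 5.35
ee_pos: [0.5868, -0.3197, 0.0147]
tcp_rot: [0.656, 0.755, -0.001, -0.0]
contact_force: [-4.0, 1.0, 5.5]
width: 0.0107
gripper_force: 58.8
```

```bash
python3 -m creep '[[0,0,0,0],[0,0,0,0],[0,0,0.004,0],[0,0,0.008,0],[0,0,0.008,0]]' 0 60
python3 -m creep '[[0,0,0,0],[0,0,0,0],[0,0,0,0],[0,0,0,0],[0,0,0,0]]' 1 60
```

```text
time: 5.85
ee_pos: [0.5873, -0.3192, 0.0051]
tcp_rot: [0.655, 0.755, -0.0, -0.001]
contact_force: [0.1, 0.3, -0.7]
width: 0.0428
gripper_force: 0.0
time: 6.35
ee_pos: [0.5868, -0.3196, 0.0064]
tcp_rot: [0.656, 0.755, -0.001, -0.0]
contact_force: [-5.4, 0.7, 6.1]
width: 0.0117
gripper_force: 59.6
```

```bash
python3 -m creep '[[0,0,0,0.12],[0,0,0,0.26],[0,0,0,0.4],[0,0,0,0.54],[0,0,0,0.68],[0,0,0,0.82],[0,0,0,0.96],[0,0,0,1.1],[0,0,0,1.24],[0,0,0,1.38],[0,0,0,1.5],[0,0,0,1.5]]'
python3 -c "
from h import *
s=manip.sense(); print(yaw(),s['torque'],s['joint_positions'])"
```

```text
time: 7.55
ee_pos: [0.5859, -0.319, 0.0063]
tcp_rot: [0.995, 0.104, -0.002, -0.0]
contact_force: [-7.1, 1.7, 6.7]
width: 0.0123
gripper_force: 59.8
0.20773818065016408 [0.21781425 1.66275927 0.02450529] [ 0.55503182  0.7513904  -0.16404172  1.58964228  0.15519005  0.81636718
 -1.03548134]
```

```bash
python3 -m creep '[[0,0,0,0.12],[0,0,0,0.24],[0,0,0,0.34],[0,0,0,0.42],[0,0,0,0.48],[0,0,0,0.48],[0,0,0,0.48]]'
python3 -c "
from h import *
s=manip.sense(); print(yaw(),s['torque'],s['contact_force'])"
```

```text
time: 8.25
ee_pos: [0.5858, -0.3187, 0.0063]
tcp_rot: [0.991, -0.132, -0.002, 0.0]
contact_force: [-7.9, 1.5, 8.8]
width: 0.0121
gripper_force: 72.4
-0.2641436141898054 [0.39310537 1.83590015 1.59454749] [-7.88978342  1.53090445  8.81317402]
```

```bash
python3 -m creep '[[0,0,0,-0.03],[0,0,0,-0.03],[0,0,0,-0.03],[0,0,-0.02,-0.03],[0,0,-0.05,-0.03],[0,0,-0.06,-0.03],[0,0,-0.06,-0.03]]' 0 60
python3 -c "
from h import *
print(yaw(),rel([.6545,-.269,.066],1.04))"
```

```text
time: 8.95
ee_pos: [0.589, -0.3201, 0.0678]
tcp_rot: [0.993, -0.119, 0.002, 0.001]
contact_force: [0.1, 0.3, -0.6]
width: 0.0428
gripper_force: 0.0
-0.2385683090611611 (array([ 0.0515, -0.0651,  0.002 ]), np.float64(-1.2785683090611606))
```

```bash
python3 -m creep '[[0.01,-0.01,0,-0.12],[0.025,-0.03,0,-0.26],[0.04,-0.05,0,-0.4],[0.0515,-0.065,0,-0.54],[0.0515,-0.065,0,-0.68],[0.0515,-0.065,0,-0.82],[0.0515,-0.065,0,-0.96],[0.0515,-0.065,0,-1.1],[0.0515,-0.065,0,-1.22],[0.0515,-0.065,0,-1.28],[0.0515,-0.065,0,-1.28],[0.0515,-0.065,0,-1.28]]'
python3 -c "
from h import *
im,st=snap('wrist','w4.png'); print(yaw(st),rel([.6545,-.269,.006],1.04,st))
cv2.imwrite('pics/w4z.png',cv2.resize(im[120:320,120:460],None,fx=2,fy=2)[...,::-1])"
```

```text
time: 10.15
ee_pos: [0.6525, -0.2682, 0.0649]
tcp_rot: [0.868, 0.497, -0.0, -0.001]
contact_force: [-0.4, 0.7, -0.4]
width: 0.0429
gripper_force: 0.0
1.0397505986701625 (array([0.0003, 0.0022, 0.0589]), np.float64(-0.0002494013298375286))
```

View pics/w4z.png

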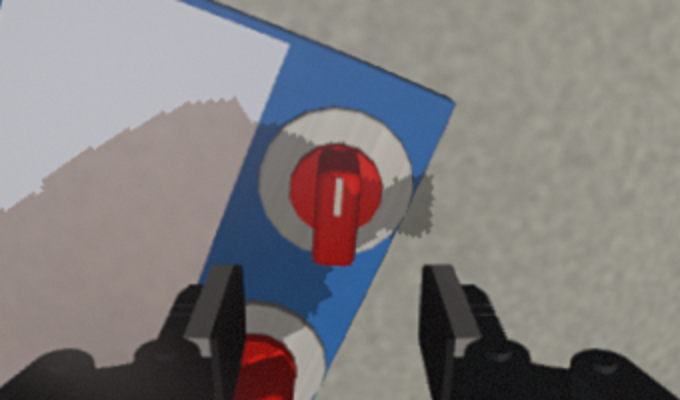

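```bash
python3 -m creep '[[0,0.001,0.02,0],[0,0.001,0.04,0],[0,0.001,0.055,0],[0,0.001,0.059,0],[0,0.001,0.059,0]]'
python3 -m creep '[[0,0,0,0],[0,0,0,0],[0,0,0,0],[0,0,0,0],[0,0,0,0]]' 1 60
python3 -m creep '[[0,0,0,0.12],[0,0,0,0.26],[0,0,0,0.4],[0,0,0,0.54],[0,0,0,0.68],[0,0,0,0.82],[0,0,0,0.96],[0,0,0,1.1],[0,0,0,1.2],[0,0,0,1.3],[0,0,0,1.3],[0,0,0,1.3]]'
python3 -c "
from h import *
s=manip.sense(); print(yaw(),s['torque'],s['contact_force'])"
```

```text
time: 10.7
ee_pos: [0.6536, -0.2687, 0.0064]
tcp_rot: [0.867, 0.498, -0.0, -0.001]
contact_force: [0.6, 0.4, 0.5]
width: 0.043
gripper_force: 0.0
time: 11.2
ee_pos: [0.6539, -0.2688, 0.0084]
tcp_rot: [0.867, 0.498, 0.0, 0.0]
contact_force: [-3.2, 0.2, 6.2]
width: 0.0122
gripper_force: 60.7
time: 12.4
ee_pos: [0.6533, -0.2675, 0.0083]
tcp_rot: [0.992, -0.127, -0.001, -0.0]
contact_force: [-5.2, 2.5, 8.3]
width: 0.0122
gripper_force: 68.5
-0.25412032588365835 [0.62025198 1.36476879 1.47291047] [-5.1691469   2.45667232  8.34114554]
```

Home. Now knob 3.

```bash
python3 -m creep '[[0,0,0,-0.03],[0,0,0,-0.03],[0,0,0,-0.03],[0,0,-0.02,-0.03],[0,0,-0.05,-0.03],[0,0,-0.06,-0.03],[0,0,-0.06,-0.03]]' 0 60
python3 -c "
from h import *
print(yaw(),rel([.518,-.3695,.066],1.51))"
```

```text
time: 13.1
ee_pos: [0.6552, -0.2696, 0.069]
tcp_rot: [0.993, -0.114, 0.002, 0.0]
contact_force: [-0.3, -0.5, 0.2]
width: 0.0427
gripper_force: 0.0
-0.2288156450830527 (array([-0.111 ,  0.1284,  0.0026]), np.float64(-1.7388156450830525))
```

```bash
python3 -m creep '[[-0.01,0.01,0,-0.12],[-0.03,0.035,0,-0.26],[-0.055,0.06,0,-0.4],[-0.08,0.09,0,-0.54],[-0.1,0.115,0,-0.68],[-0.111,0.128,0,-0.82],[-0.111,0.128,0,-0.96],[-0.111,0.128,0,-1.1],[-0.111,0.128,0,-1.24],[-0.111,0.128,0,-1.38],[-0.111,0.128,0,-1.52],[-0.111,0.128,0,-1.66]]'
python3 -m creep '[[0,0,0,-0.08],[0,0,0,-0.08],[0,0,0,-0.08]]'
python3 -c "
from h import *
im,st=snap('wrist'); print(yaw(st),rel([.518,-.3695,.006],1.51,st))
for c in blobs(im,(0,150,60),(8,255,255),100)[:3]: print(c.min(0),c.max(0))
h=cv2.cvtColor(im,cv2.COLOR_RGB2HSV); m=cv2.inRange(h,np.array((0,150,60)),np.array((8,255,255)))
for r in range(215,265,6):
    x=np.where(m[r,220:350])[0]+220; print(r,x.min() if len(x) else 0,x.max() if len(x) else 0)"
```

```text
time: 14.3
ee_pos: [0.5162, -0.3679, 0.0655]
tcp_rot: [0.753, 0.658, 0.0, -0.001]
contact_force: [0.3, -0.5, 0.3]
width: 0.0425
gripper_force: 0.0
time: 14.6
ee_pos: [0.5163, -0.3682, 0.066]
tcp_rot: [0.729, 0.685, 0.0, -0.001]
contact_force: [0.1, 0.7, 0.5]
width: 0.0422
gripper_force: 0.0
1.509098422772968 (array([-0.0013,  0.0018,  0.06  ]), np.float64(-0.0009015772270322131))
[361 121] [417 166]
[267 199] [311 255]
[443  55] [502  97]
215 267 311
221 267 311
227 269 309
233 273 304
239 281 299
245 281 300
251 282 300
257 0 0
263 0 0
```

```bash
python3 -m creep '[[-0.001,0.002,0.02,0],[-0.001,0.002,0.04,0],[-0.001,0.002,0.055,0],[-0.001,0.002,0.06,0],[-0.001,0.002,0.06,0]]'
python3 -m creep '[[0,0,0,0],[0,0,0,0],[0,0,0,0],[0,0,0,0],[0,0,0,0]]' 1 60
python3 -m creep '[[0,0,0,0.12],[0,0,0,0.26],[0,0,0,0.4],[0,0,0,0.54],[0,0,0,0.68],[0,0,0,0.82],[0,0,0,0.96],[0,0,0,1.1],[0,0,0,1.2],[0,0,0,1.3],[0,0,0,1.3],[0,0,0,1.3]]'
python3 -m creep '[[0,0,0,0.12],[0,0,0,0.24],[0,0,0,0.34],[0,0,0,0.42],[0,0,0,0.47],[0,0,0,0.47],[0,0,0,0.47]]'
python3 -c "
from h import *
s=manip.sense(); print(yaw(),s['torque'],s['contact_force'])"
```

```text
time: 15.15
ee_pos: [0.5185, -0.3692, 0.0064]
tcp_rot: [0.728, 0.686, -0.0, -0.001]
contact_force: [0.3, 0.1, -0.1]
width: 0.0426
gripper_force: 0.0
time: 15.65
ee_pos: [0.5187, -0.3697, 0.0083]
tcp_rot: [0.728, 0.686, -0.0, 0.0]
contact_force: [-3.0, 1.6, 5.9]
width: 0.0121
gripper_force: 59.2
time: 16.85
ee_pos: [0.519, -0.3699, 0.0082]
tcp_rot: [0.994, 0.107, 0.0, 0.001]
contact_force: [-1.8, -0.3, 7.2]
width: 0.0118
gripper_force: 59.3
time: 17.55
ee_pos: [0.519, -0.37, 0.0082]
tcp_rot: [0.992, -0.126, 0.0, 0.001]
contact_force: [-2.2, 0.4, 7.2]
width: 0.012
gripper_force: 66.3
-0.2534075241611805 [-0.0157552   0.59747632  0.99748051] [-2.22797634  0.41748876  7.24536249]
```

```bash
python3 -m creep '[[0,0,0,-0.03],[0,0,0,-0.03],[0,0,0,-0.03],[0,0,-0.03,-0.03],[0,0,-0.07,-0.03],[0,0,-0.11,-0.03],[0,0,-0.15,-0.03],[0,0,-0.19,-0.03],[0,0,-0.22,-0.03],[0,0,-0.22,-0.03]]' 0 60
python3 -c "
from h import *
print(yaw(),rel([.44,-.035,.22],-.03))"
```

```text
time: 18.55
ee_pos: [0.5208, -0.3709, 0.2322]
tcp_rot: [0.993, -0.114, 0.004, 0.002]
contact_force: [0.4, -0.2, 0.2]
width: 0.0426
gripper_force: 0.0
-0.2281711530105922 (array([-0.1548, -0.309 ,  0.0101]), np.float64(-0.19817115301059207))
```

```bash
python3 -m creep '[[-0.01,-0.02,0,-0.05],[-0.03,-0.055,0,-0.1],[-0.05,-0.1,0,-0.15],[-0.07,-0.14,0,-0.2],[-0.09,-0.18,0,-0.2],[-0.11,-0.22,0,-0.2],[-0.13,-0.26,0.01,-0.2],[-0.145,-0.29,0.01,-0.2],[-0.155,-0.309,0.01,-0.2],[-0.155,-0.309,0.01,-0.2],[-0.155,-0.309,0.01,-0.2]]'
python3 -c "
from h import *
im,st=snap('wrist','w5.png'); print(yaw(st),st['ee_pos'],st['joint_positions'])"
```

```text
time: 19.65
ee_pos: [0.4376, -0.0336, 0.2168]
tcp_rot: [1.0, -0.014, -0.0, 0.0]
contact_force: [1.2, -1.0, 0.1]
width: 0.0428
gripper_force: 0.0
-0.02717418791141404 [ 0.43759155 -0.03364122  0.21677019] [ 0.14046389  0.1966326  -0.14631654  1.92140673  0.03359281  1.02616665
 -1.61846083]
```

View pics/w5.png

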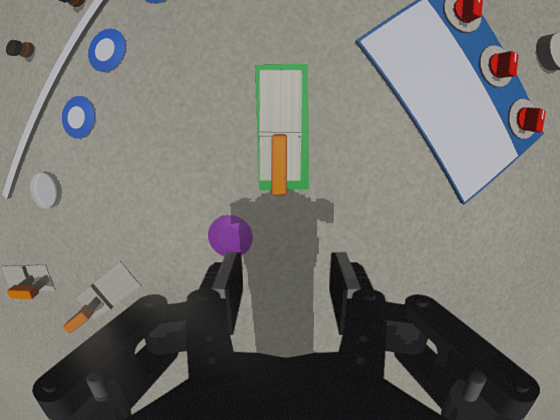

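```bash
python3 - <<'E'
from h import *
im=cv2.imread("pics/w5.png")[...,::-1].copy(); st=manip.sense()
W=onz("wrist",[(256,66),(307,65),(308,188),(260,189)],0,st); print("rest",W.round(4).tolist(),W.mean(0))
c=blobs(im,(7,150,100),(18,255,255),200); 
for k in c[:3]:
    P=onz("wrist",k,.065,st).astype(np.float32)*1000; print("bar",cv2.minAreaRect(P))
B=onz("wrist",[(260,69.5),(302,69.5),(260,132.5),(302,132)],.002,st); print("blade tipL tipR heelL heelR",B.round(4).tolist())
for k in blobs(im,(100,120,90),(125,255,255),200):
    (a,b),_=cv2.minEnclosingCircle(k); print("blue",a,b,onz("wrist",k,.005,st).mean(0).round(4), onz("wrist",[(a,b)],.005,st))
print("stop near edge",onz("wrist",[(99,0),(50,70),(10,196)],.012,st).round(4).tolist(), "dish",onz("wrist",[(45,190)],.008,st))
E
```

```text
rest [[0.5702, -0.0023], [0.5694, -0.0632], [0.4172, -0.0614], [0.4177, -0.0012]] [ 0.49362384 -0.03201922]
bar ((457.9110107421875, -27.71051597595215), (14.673100471496582, 61.927181243896484), 87.8605728149414)
bar ((240.2855224609375, 290.32940673828125), (14.752635955810547, 62.63795471191406), 33.284908294677734)
blade tipL tipR heelL heelR [[0.5653, -0.0071], [0.5636, -0.057], [0.4884, -0.0044], [0.4875, -0.0551]]
blue 443.2488708496094 100.00228118896484 [ 0.5422 -0.2637] [[ 0.53181785 -0.23847458]]
blue 105.5 49.5 [0.6169 0.1965] [[0.61708189 0.1971055 ]]
blue 77.0 116.5 [0.5323 0.2487] [[0.53271534 0.2496845 ]]
stop near edge [[0.6896, 0.2056], [0.6067, 0.2913], [0.4288, 0.4145]] dish [[0.43315259 0.32941131]]
```

```bash
python3 -c "
from h import *
print(rel([.457,-.0282,.012],-.035))"
```

```text
(array([ 0.0191, -0.0068,  0.2048]), np.float64(0.006222859767821554))
```

```bash
python3 -m creep '[[0.01,-0.003,0.03,0.006],[0.019,-0.006,0.07,0.006],[0.019,-0.006,0.11,0.006],[0.019,-0.006,0.15,0.006],[0.019,-0.006,0.175,0.006],[0.019,-0.006,0.19,0.006],[0.019,-0.006,0.205,0.006],[0.019,-0.006,0.207,0.006],[0.019,-0.006,0.207,0.006]]'
python3 -m creep '[[0,0,0,0],[0,0,0,0],[0,0,0,0],[0,0,0,0],[0,0,0,0],[0,0,0,0]]' 1 100
python3 -c "
from h import *
im,st=snap('wrist','w6.png'); print(yaw(st),st['ee_pos'])"
```

```text
time: 20.6
ee_pos: [0.4567, -0.0291, 0.0097]
tcp_rot: [1.0, -0.018, -0.001, 0.0]
contact_force: [0.6, -0.2, -0.5]
width: 0.043
gripper_force: 0.0
time: 21.2
ee_pos: [0.4575, -0.0283, 0.0112]
tcp_rot: [1.0, -0.017, 0.001, 0.0]
contact_force: [-0.6, -0.6, 5.3]
width: 0.0139
gripper_force: 98.4
-0.03446513549741013 [ 0.45754329 -0.02833032  0.01116135]
```

View pics/w6.png

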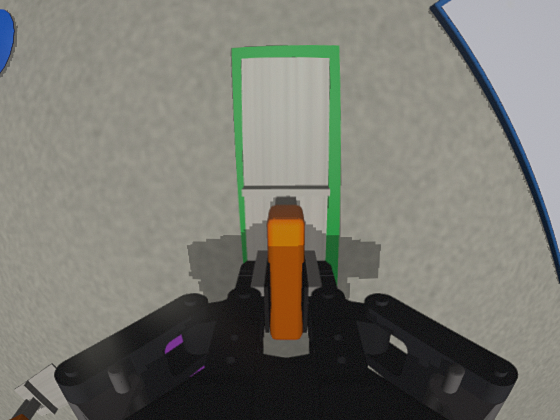

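```bash
python3 -c "
from h import *
st=manip.sense()
print('heel',onz('wrist',[(244,187),(329,187)],.012,st),'tip',onz('wrist',[(241,57),(330,57)],.002,st))
print(rel([.53,.0,.15],.8))"
python3 -m creep '[[0,0,-0.005,0],[0,0,-0.02,0],[0,0,-0.05,0],[0,0,-0.08,0],[0,0,-0.1,0],[0,0,-0.12,0],[0,0,-0.14,0],[0,0,-0.14,0]]'
```

```text
heel [[ 0.49049079 -0.00516989]
 [ 0.48882724 -0.05334666]] tip [[ 0.56526049 -0.00582019]
 [ 0.56350545 -0.05671142]]
(array([ 0.0717, -0.0307, -0.1387]), np.float64(-0.834428994540767))
time: 22.05
ee_pos: [0.4583, -0.0281, 0.1527]
tcp_rot: [1.0, -0.017, 0.002, 0.0]
contact_force: [0.5, -0.0, -2.5]
width: 0.0137
gripper_force: 97.8
```

```bash
python3 -m creep '[[0.01,-0.005,0,-0.1],[0.02,-0.01,0,-0.24],[0.03,-0.015,0,-0.38],[0.045,-0.02,0,-0.52],[0.06,-0.025,0,-0.66],[0.07,-0.03,0,-0.78],[0.07,-0.03,0,-0.83],[0.07,-0.03,0,-0.83],[0.07,-0.03,0,-0.83]]'
python3 -c "
from h import *
im,st=snap('wrist','w7.png'); print(yaw(st),st['ee_pos'])"
```

```text
time: 22.95
ee_pos: [0.5271, -0.0007, 0.1494]
tcp_rot: [0.922, 0.387, -0.001, -0.0]
contact_force: [-0.0, 0.1, -1.5]
width: 0.0131
gripper_force: 97.8
0.7939185399878861 [ 0.52712286 -0.00069554  0.14938056]
```

View pics/w7.png

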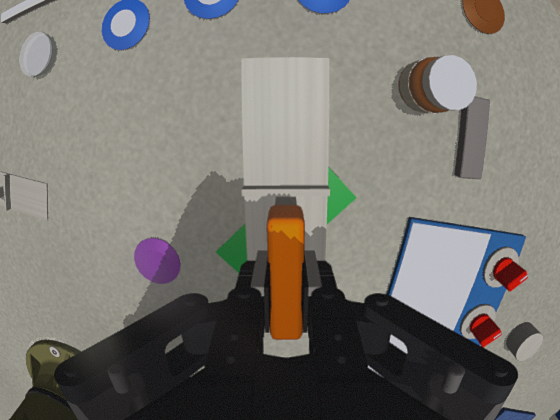

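```bash
python3 - <<'E'
from h import *
st=manip.sense()
print("jar top",onz("wrist",[(452,83)],.075,st),"base",onz("wrist",[(417,85)],.0,st),"case",onz("wrist",[(459,177),(485,178),(490,98),(467,98)],.016,st).round(3).tolist())
for n,lo,hi,a,b in(("scene",(0,0,120),(180,60,255),(253,311),(434,264)),("side",(0,0,150),(180,60,255),(229,152),(352,195))):
    im=snap(n)[0]; h=cv2.cvtColor(im,cv2.COLOR_RGB2HSV)
    a=np.array(a,float);b=np.array(b,float); pts=[]
    for t in np.linspace(.04,.96,60):
        p=a+t*(b-a); x=int(round(p[0])); col=im[int(p[1])-9:int(p[1])+10,x].astype(float).sum(1); col-=np.median(col)
        w=np.clip(col-.4*col.max(),0,None); pts.append((x,int(p[1])-9+(w@np.arange(19))/w.sum()))
    P=onz(n,pts,.010); 
    l=cv2.fitLine(P.astype(np.float32),cv2.DIST_HUBER,0,.001,.001).ravel(); nn=np.array([-l[1],l[0]]); nn*=np.sign(nn[0])
    print(n,"normal angle",np.arctan2(nn[1],nn[0]),"dist",nn@l[2:], np.std(P@nn), P[0],P[-1])
    for k in blobs(im,(100,120,90),(125,255,255),25):
        (u,v),r=cv2.minEnclosingCircle(k)
        if 4<r<20: print(n,(u,v),onz(n,[(u,v)],.005).round(4))
E
```

```text
jar top [[ 0.70087987 -0.02206218]] base [[ 0.7014817  -0.01907561]] case [[0.671, -0.122], [0.697, -0.147], [0.758, -0.082], [0.733, -0.063]]
scene normal angle 0.86223364 dist 0.60583055 0.00048791427770526736 [0.77341505 0.13479275] [0.44187833 0.41941244]
scene (272.39129638671875, 285.0) [[0.7007 0.1223]]
scene (316.0, 275.5) [[0.619  0.1987]]
scene (350.0, 261.5) [[0.5342 0.2507]]
scene (88.08333587646484, 264.77777099609375) [[ 0.8984 -0.3126]]
scene (317.5, 300.5) [[0.6815 0.2373]]
scene (89.5, 249.5) [[ 0.8613 -0.3496]]
scene (90.86363983154297, 234.81817626953125) [[ 0.8233 -0.3874]]
scene (49.8636360168457, 241.81817626953125) [[ 0.8996 -0.462 ]]
scene (51.5, 226.5) [[ 0.8601 -0.5054]]
scene (54.64285659790039, 213.92857360839844) [[ 0.8231 -0.5388]]
side normal angle 0.86533666 dist 0.60449463 0.015565865035683404 [0.44714176 0.37433231] [0.77626953 0.1329721 ]
side (321.0, 199.0) [[0.6978 0.1162]]
side (290.0, 186.0) [[0.6149 0.1912]]
side (448.0, 361.0) [[ 0.8645 -0.4572]]
side (459.875, 344.1875) [[ 0.9028 -0.4189]]
side (470.6612854003906, 329.0806579589844) [[ 0.9399 -0.3822]]
side (423.9285583496094, 302.21429443359375) [[ 0.8667 -0.301 ]]
side (435.0, 289.5) [[ 0.9042 -0.264 ]]
side (445.5, 277.5) [[ 0.9418 -0.2271]]
```

```bash
python3 -c "
from h import *
print(rel([.5928,-.0064,.05],.863))"
```

```text
(array([0.0416, 0.0507, 0.0999]), np.float64(-0.06843611907456548))
```

```bash
python3 -m creep '[[0.01,0.012,0,-0.03],[0.025,0.03,0.01,-0.07],[0.041,0.051,0.03,-0.07],[0.041,0.051,0.06,-0.07],[0.041,0.051,0.085,-0.07],[0.041,0.051,0.1,-0.07],[0.041,0.051,0.1,-0.07],[0.041,0.051,0.1,-0.07]]'
python3 - <<'E'
from h import *
im,st=snap('wrist','w8.png'); print(st['ee_pos'],yaw(st))
for k in blobs(im,(100,120,90),(125,255,255),200):
    (u,v),r=cv2.minEnclosingCircle(k); 
    if r<60: print((u,v),r,onz('wrist',k,.005,st).mean(0).round(4))
print(rel([.5928,-.0064,.0115],.863,st))
E
```

```text
time: 23.9
ee_pos: [0.5931, -0.0068, 0.0504]
tcp_rot: [0.908, 0.419, 0.0, -0.0]
contact_force: [0.4, -0.4, -2.0]
width: 0.0138
gripper_force: 98.0
[ 0.593098   -0.00680369  0.05042208] 0.865451176163183
(36.173912048339844, 39.315216064453125) 34.231712341308594 [0.5319 0.25  ]
(282.0, 0.5) 40.00322341918945 [0.687  0.1081]
(132.0, 5.5) 33.455291748046875 [0.6059 0.1885]
(475.5, 320.0) 47.6682243347168 [ 0.6644 -0.2234]
(array([ 0.0001, -0.0005,  0.0389]), np.float64(0.002451176163182911))
```

```bash
python3 -m creep '[[0,0,0.015,0],[0,0,0.03,0],[0,0,0.037,0],[0,0,0.039,0],[0,0,0.039,0],[0,0,0.039,0]]'
python3 -m creep '[[0.008,0,0,0],[0.018,0,0,0],[0.028,0,0,0],[0.038,0,0,0],[0.048,0,0,0],[0.058,0,0,0],[0.066,0,0,0],[0.074,0,0,0],[0.082,0,0,0],[0.09,0,0,0],[0.096,0,0,0],[0.096,0,0,0]]'
python3 - <<'E'
from h import *
im,st=snap('wrist','w9.png'); print(st['ee_pos'],yaw(st),st['ee_pos'][:2]@[.65,.76],st['contact_force'])
E
```

```text
time: 24.55
ee_pos: [0.5936, -0.0068, 0.012]
tcp_rot: [0.908, 0.419, 0.001, 0.0]
contact_force: [0.3, -0.1, -1.4]
width: 0.0136
gripper_force: 98.2
time: 25.75
ee_pos: [0.6561, 0.0677, 0.0113]
tcp_rot: [0.908, 0.42, 0.001, -0.0]
contact_force: [0.4, 0.6, 2.8]
width: 0.0134
gripper_force: 99.4
[0.6561074  0.06773783 0.01127246] 0.8667194455741788 0.47795056102380845 [0.42845707 0.55737437 2.8371271 ]
```

View pics/w9.png

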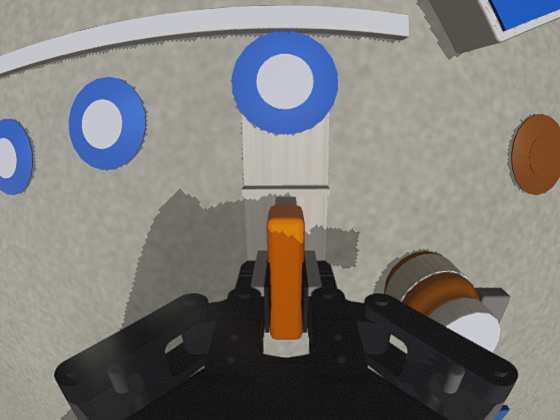

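```bash
cat > cas.py <<'E'
from h import *
def car(st=None,im=None):
    if im is None: im,st=snap('wrist')
    h=cv2.cvtColor(im,cv2.COLOR_RGB2HSV); m=cv2.inRange(h,np.array((100,120,70)),np.array((125,255,255)))
    m[:, :215]=0; m[:,360:]=0; m[170:]=0
    c=max(cv2.findContours(m,0,1)[0],key=cv2.contourArea); (u,v),r=cv2.minEnclosingCircle(c); b=cv2.boundingRect(c)
    tz=st['ee_pos'][2]-.0112+.006
    P=onz('wrist',[(u,v)],tz,st)[0]; a=yaw(st); d=P-st['ee_pos'][:2]
    return (u,v,r),b,"ahead %.4f left %.4f"%(d@[np.cos(a),np.sin(a)],d@[-np.sin(a),np.cos(a)]),P
if __name__=="__main__": print(car()); s=manip.sense(); print(s['ee_pos'],yaw(s),s['width'])
E
python3 -m creep '[[0,0,-0.003,0],[0,0,-0.008,0],[0,0,-0.015,0],[-0.003,0,-0.025,0],[-0.008,0,-0.035,0],[-0.015,0,-0.05,0],[-0.025,0,-0.065,0],[-0.035,0,-0.08,0],[-0.045,0,-0.095,0],[-0.052,0,-0.105,0],[-0.056,0,-0.11,0],[-0.056,0,-0.11,0]]'
python3 cas.py
python3 -c "
from h import *
print(rel([.549,-.1407,.12],-.9325))"
```

```text
time: 27.0
ee_pos: [0.619, 0.0229, 0.122]
tcp_rot: [0.908, 0.419, 0.0, 0.0]
contact_force: [-0.0, -0.1, -2.2]
width: 0.0137
gripper_force: 99.1
((289.2642517089844, 75.75074768066406, 53.166175842285156), (237, 26, 106, 102), 'ahead 0.0951 left -0.0017', array([0.68197306, 0.09419049]))
[0.61885848 0.02346312 0.12121647] 0.8654749950779417 0.01405348117420962
(array([-0.1703,  0.0532,  0.0012]), np.float64(1.7979749950779418))
```

```bash
python3 -m creep '[[-0.002,0.001,0,0.02],[-0.006,0.002,0,0.06],[-0.012,0.004,0,0.12],[-0.02,0.006,0,0.2],[-0.029,0.009,0,0.29],[-0.038,0.012,0,0.38],[-0.047,0.015,0,0.47],[-0.056,0.0175,0,0.56],[-0.065,0.02,0,0.65],[-0.074,0.023,0,0.74],[-0.083,0.026,0,0.83],[-0.092,0.029,0,0.92]]'
python3 -m creep '[[-0.003,0.009,0,0.1],[-0.006,0.018,0,0.2],[-0.01,0.027,0,0.3],[-0.013,0.035,0,0.4],[-0.016,0.044,0,0.5],[-0.019,0.052,0,0.59],[-0.022,0.059,0,0.67],[-0.024,0.065,0,0.74],[-0.026,0.07,0,0.8],[-0.027,0.074,0,0.84],[-0.028,0.076,0,0.87],[-0.028,0.077,0,0.88]]'
python3 -m creep '[[0,0,0,0],[0,0,0,0]]'
python3 cas.py
python3 -c "
from h import *
print(rel([.549,-.1407,.04],-.9325))"
```

```text
time: 28.25
ee_pos: [0.5809, -0.0655, 0.1205]
tcp_rot: [1.0, -0.03, -0.0, -0.0]
contact_force: [-0.0, -0.8, -2.0]
width: 0.0138
gripper_force: 99.1
time: 29.45
ee_pos: [0.5491, -0.1406, 0.1209]
tcp_rot: [0.893, -0.451, -0.0, 0.0]
contact_force: [-1.1, -0.5, -2.4]
width: 0.0137
gripper_force: 99.1
time: 29.65
ee_pos: [0.5494, -0.1403, 0.1211]
tcp_rot: [0.893, -0.45, -0.0, -0.0]
contact_force: [0.3, -0.6, -2.4]
width: 0.0138
gripper_force: 99.1
((285.0, 83.49703979492188, 101.6650161743164), (226, 0, 134, 170), 'ahead 0.0898 left 0.0008', array([ 0.60343175, -0.21196832]))
[ 0.54935774 -0.1403559   0.12107469] -0.9334583503236102 0.013550449319397409
(array([0.0001, 0.0005, 0.0811]), np.float64(-0.0009583503236103574))
```

```bash
python3 -m creep '[[0,0,0.005,0],[0,0,0.015,0],[0,0,0.03,0],[0,0,0.045,0],[0,0,0.06,0],[0,0,0.073,0],[0,0,0.083,0],[0,0,0.09,0],[0,0,0.094,0],[0,0,0.096,0],[0,0,0.098,0],[0,0,0.098,0]]'
python3 -m creep '[[0,0,0.0005,0],[0,0,0.001,0],[0,0,0.001,0]]'
python3 -c "
from h import *
im,st=snap('wrist','w10.png'); print(st['contact_force'],st['ee_pos'])
z=cv2.resize(im[0:220,180:400],None,fx=2.5,fy=2.5); cv2.imwrite('pics/w10z.png',z[...,::-1])"
```

```text
time: 30.9
ee_pos: [0.5494, -0.1407, 0.0233]
tcp_rot: [0.893, -0.45, 0.0, -0.0]
contact_force: [-0.9, -0.3, -2.9]
width: 0.0136
gripper_force: 99.1
time: 31.2
ee_pos: [0.5493, -0.1406, 0.0222]
tcp_rot: [0.893, -0.45, 0.0, -0.0]
contact_force: [-0.7, -0.3, -2.6]
width: 0.0136
gripper_force: 99.1
[-0.67691716 -0.29464748 -2.58282606] [ 0.5493038  -0.14064657  0.02223244]
```

View pics/w10z.png

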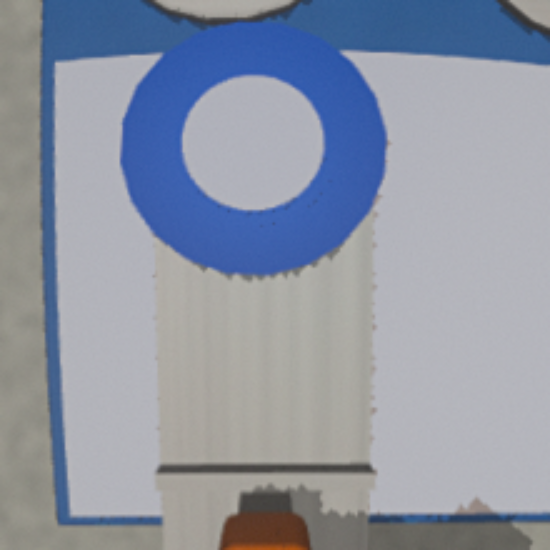

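```bash
python3 -m creep '[[-0.05,0,0,0],[-0.1,0,0,0],[-0.1,0,0,0],[-0.1,0,-0.02,0],[-0.1,0,-0.05,0],[-0.1,0,-0.08,0],[-0.1,0,-0.1,0],[-0.1,0,-0.1,0]]'
cat > trayc.py <<'E'
from h import *
c0=np.array([.5501,-.2731]); th=-.9325; X=np.array([np.cos(th),np.sin(th)]); Y=np.array([-X[1],X[0]])
def plate(im,st,n='wrist',z=.018):
    h=cv2.cvtColor(im,cv2.COLOR_RGB2HSV); m=cv2.inRange(h,np.array((104,120,70)),np.array((125,255,255)))
    cs,hi=cv2.findContours(m,cv2.RETR_CCOMP,cv2.CHAIN_APPROX_NONE); o=[]
    for c,q in zip(cs,hi[0]):
        if q[3]>=0 and cv2.contourArea(c)>30:   # hole: white middle (or zone)
            p=(onz(n,c.reshape(-1,2),z,st)-c0)@np.c_[X,Y]; r=np.ptp(p,axis=0)
            if .02<r.min() and r.max()<.06: o.append((p.mean(0).round(4),r.round(3),c.reshape(-1,2).mean(0).round()))
    return o
if __name__=="__main__":
    for n in("wrist","side","scene"):
        im,st=snap(n); print(n,plate(im,st,n))
    cv2.imwrite("pics/last.png",snap("wrist")[0][...,::-1])
E
python3 trayc.py; python3 cas.py | tail -1
```

```text
time: 32.05
ee_pos: [0.4919, -0.0606, 0.1249]
tcp_rot: [0.893, -0.45, 0.003, -0.001]
contact_force: [-0.0, -0.6, -2.5]
width: 0.0136
gripper_force: 99.3
wrist [(array([-0.3326,  0.3262]), array([0.034, 0.034]), array([ 84., 298.]))]
side [(array([-0.0023,  0.0781]), array([0.036, 0.036]), array([305., 279.])), (array([-0.3254,  0.3207]), array([0.038, 0.038]), array([290., 184.]))]
scene [(array([-0.337 ,  0.3411]), array([0.036, 0.037]), array([316., 274.])), (array([-0.4287,  0.3046]), array([0.035, 0.039]), array([350., 260.])), (array([-0.0042,  0.0796]), array([0.034, 0.038]), array([187., 208.]))]
[ 0.48899902 -0.06013453  0.12097465] -0.9341328410715921 0.01383468267133981
```

```bash
python3 -c "
from h import *
print(rel([.509,.071,.07],.865))"
```

```text
(array([-0.0935, -0.0941,  0.051 ]), np.float64(-1.799132841071592))
```

```bash
python3 -m creep '[[-0.01,-0.01,0,-0.12],[-0.02,-0.02,0,-0.26],[-0.03,-0.03,0,-0.4],[-0.04,-0.04,0,-0.54],[-0.05,-0.05,0,-0.68],[-0.06,-0.06,0,-0.82],[-0.07,-0.07,0,-0.96],[-0.08,-0.08,0.01,-1.1],[-0.09,-0.09,0.02,-1.24],[-0.093,-0.094,0.03,-1.38],[-0.093,-0.094,0.04,-1.52],[-0.093,-0.094,0.05,-1.66]]'
python3 -m creep '[[0,0,0,-0.1],[0,0,0,-0.14],[0,0,0,-0.14],[0,0,0,-0.14]]'
python3 - <<'E'
from h import *
im,st=snap('wrist'); print(st['ee_pos'],yaw(st))
for k in blobs(im,(100,120,90),(125,255,255),200):
    (u,v),r=cv2.minEnclosingCircle(k)
    if r<60: print((u,v),r,onz('wrist',k,.005,st).mean(0).round(4))
print(rel([.509,.071,.0115],.863,st))
E
```

```text
time: 33.5
ee_pos: [0.5094, 0.0707, 0.0705]
tcp_rot: [0.934, 0.358, -0.001, -0.0]
contact_force: [0.2, 0.3, -2.2]
width: 0.0137
gripper_force: 99.2
time: 33.9
ee_pos: [0.5097, 0.0703, 0.0714]
tcp_rot: [0.908, 0.419, -0.001, -0.0]
contact_force: [-0.9, -0.5, -1.5]
width: 0.0135
gripper_force: 99.2
[0.50967261 0.07026527 0.07139103] 0.8641809234215163
(160.0, 25.0) 37.01361083984375 [0.5306 0.2489]
(510.5308532714844, 322.4382629394531) 52.60219955444336 [ 0.6234 -0.2124]
(284.0, 1.5) 39.028934478759766 [0.6071 0.1869]
(array([ 0.0002, -0.0009,  0.0599]), np.float64(0.0011809234215163222))
```

```bash
python3 -m creep '[[0,-0.001,0.02,0],[0,-0.001,0.04,0],[0,-0.001,0.053,0],[0,-0.001,0.058,0],[0,-0.001,0.06,0],[0,-0.001,0.06,0]]'
python3 -m creep '[[0.008,0,0,0],[0.018,0,0,0],[0.028,0,0,0],[0.038,0,0,0],[0.048,0,0,0],[0.058,0,0,0],[0.067,0,0,0],[0.076,0,0,0],[0.084,0,0,0],[0.092,0,0,0],[0.1,0,0,0],[0.101,0,0,0]]'
python3 -m creep '[[0,0,0,0],[0,0,-0.001,0]]'
python3 cas.py; python3 -m creep '[[0,0,-0.003,0],[0,0,-0.008,0],[0,0,-0.015,0],[0,0,-0.025,0],[0,0,-0.035,0],[0,0,-0.047,0],[0,0,-0.06,0],[0,0,-0.075,0],[0,0,-0.09,0],[0,0,-0.1,0],[0,0,-0.107,0],[0,0,-0.11,0]]'; python3 cas.py
```

```text
time: 34.55
ee_pos: [0.5095, 0.0712, 0.0123]
tcp_rot: [0.908, 0.419, 0.0, 0.0]
contact_force: [0.3, 0.1, -1.2]
width: 0.0136
gripper_force: 99.3
time: 35.75
ee_pos: [0.5755, 0.1493, 0.0121]
tcp_rot: [0.908, 0.42, 0.001, -0.0]
contact_force: [0.5, -0.1, -2.5]
width: 0.0134
gripper_force: 99.1
time: 35.95
ee_pos: [0.5745, 0.1476, 0.013]
tcp_rot: [0.908, 0.419, -0.0, 0.0]
contact_force: [0.7, -0.7, -2.5]
width: 0.0137
gripper_force: 99.1
((282.6940612792969, 98.70745849609375, 52.95930099487305), (230, 47, 106, 104), 'ahead 0.0820 left 0.0020', array([0.62611631, 0.21128524]))
[0.5746016  0.14759144 0.01323556] 0.8654137398767696 0.01363305690115024
time: 37.2
ee_pos: [0.575, 0.1481, 0.1239]
tcp_rot: [0.908, 0.42, 0.0, 0.0]
contact_force: [-0.4, 0.3, -2.0]
width: 0.0137
gripper_force: 99.1
((282.77630615234375, 98.74727630615234, 53.037132263183594), (230, 47, 106, 104), 'ahead 0.0820 left 0.0019', array([0.62664474, 0.21177991]))
[0.57498531 0.14810426 0.12387486] 0.865756148915961 0.01345051104359408
```

```bash
python3 -c "
from h import *
print(rel([.4982,-.2032,.124],-.9325))"
```

```text
(array([-3.173e-01,  1.692e-01, -3.000e-04]), np.float64(1.798256148915961))
```

```bash
python3 -m creep '[[-0.002,0.001,0,0.01],[-0.0045,0.0025,0,0.03],[-0.008,0.004,0,0.06],[-0.0125,0.0065,0,0.1],[-0.0175,0.0095,0,0.15],[-0.024,0.0125,0,0.2],[-0.031,0.0165,0,0.26],[-0.038,0.02,0,0.32],[-0.046,0.0245,0,0.38],[-0.0545,0.029,0,0.44],[-0.0635,0.034,0,0.5],[-0.0725,0.0385,0,0.56]]'; python3 cas.py
python3 -c "
from h import *
print(rel([.4982,-.2032,.124],-.9325))"
```

```text
time: 38.45
ee_pos: [0.5569, 0.067, 0.123]
tcp_rot: [0.989, 0.15, -0.0, 0.0]
contact_force: [-0.0, -0.6, -1.8]
width: 0.0138
gripper_force: 99.3
((283.02325439453125, 98.38484954833984, 53.04973220825195), (231, 47, 105, 104), 'ahead 0.0819 left 0.0020', array([0.63451655, 0.09318761]))
[0.55641864 0.06470202 0.12294181] 0.2956860055217998 0.013782341238520257
(array([-0.1338,  0.2393, -0.0006]), np.float64(1.2281860055218))
```

```bash
python3 -m creep '[[-0.003,0.006,0,0.04],[-0.007,0.013,0,0.09],[-0.012,0.021,0,0.15],[-0.017,0.03,0,0.21],[-0.022,0.04,0,0.27],[-0.028,0.05,0,0.33],[-0.034,0.06,0,0.39],[-0.04,0.071,0,0.45],[-0.046,0.082,0,0.51],[-0.052,0.093,0,0.57],[-0.058,0.104,0,0.63],[-0.064,0.115,0,0.69]]'; python3 cas.py
python3 -c "
from h import *
print(rel([.4982,-.2032,.124],-.9325))"
```

```text
time: 39.7
ee_pos: [0.5305, -0.0622, 0.1231]
tcp_rot: [0.981, -0.193, 0.0, -0.0]
contact_force: [1.0, -0.9, -2.4]
width: 0.0135
gripper_force: 99.3
((301.5, 82.5, 75.8717041015625), (232, 33, 128, 118), 'ahead 0.0907 left -0.0082', array([ 0.61124648, -0.10419026]))
[ 0.52990948 -0.06491198  0.12311925] -0.3952533536007207 0.013306219929666714
(array([ 0.024 ,  0.1398, -0.0006]), np.float64(0.5372466463992795))
```

```bash
python3 -m creep '[[0.001,0.008,0,0.04],[0.003,0.018,0,0.09],[0.005,0.03,0,0.15],[0.007,0.043,0,0.21],[0.01,0.057,0,0.27],[0.012,0.071,0,0.33],[0.015,0.085,0,0.385],[0.017,0.099,0,0.43],[0.019,0.112,0,0.47],[0.021,0.123,0,0.5],[0.023,0.132,0,0.525],[0.024,0.137,0,0.537]]'; python3 -m creep '[[0,0.002,0,0],[0,0.003,0,0],[0,0.003,0,0]]'
cat > onb.py <<'E'
from h import *
# white middle of the carried cassette: hole in blue
im,st=snap('wrist'); h=cv2.cvtColor(im,cv2.COLOR_RGB2HSV); m=cv2.inRange(h,np.array((100,120,70)),np.array((125,255,255)))
cs,hi=cv2.findContours(m,cv2.RETR_CCOMP,cv2.CHAIN_APPROX_NONE); a=yaw(st)
for c,q in zip(cs,hi[0]):
    c=c.reshape(-1,2)
    if q[3]>=0 and 30<np.ptp(c[:,0])<90 and c[:,1].mean()<200:
        d=onz('wrist',[(c.max(0)+c.min(0))/2],st['ee_pos'][2]-.0112+.010,st)[0]-st['ee_pos'][:2]; print(c.mean(0).round(1),np.ptp(c,axis=0),"ahead",d@[np.cos(a),np.sin(a)],"left",d@[-np.sin(a),np.cos(a)])
E
python3 onb.py;python3 -c "
from h import *
print(yaw(),rel([.4982,-.2032,.0222],-.9325))"
```

```text
time: 40.95
ee_pos: [0.5014, -0.1981, 0.1231]
tcp_rot: [0.895, -0.445, 0.0, 0.0]
contact_force: [-0.1, -0.1, -2.0]
width: 0.0137
gripper_force: 99.3
time: 41.25
ee_pos: [0.4992, -0.1984, 0.123]
tcp_rot: [0.896, -0.444, -0.0, -0.0]
contact_force: [-0.7, 0.6, -1.2]
width: 0.0136
gripper_force: 99.3
[200.3  99.2] [35 36] ahead 0.08213175314946441 left 0.0479854329578512
[287.1  97.8] [58 57] ahead 0.08157321771120425 left -0.00027557333952500586
[236.   71.6] [37 36] ahead 0.09474562062757706 left 0.02795342500015975
-0.9202620829662438 (array([0.0032, 0.0038, 0.1009]), np.float64(0.012237917033756318))
```

```bash
python3 trayc.py; python3 -c "
from trayc import *
st=manip.sense(); print((onz('wrist',[(200,99),(236,72)],.018,st)-c0)@np.c_[X,Y],(onz('wrist',[(200,99),(236,72)],.045,st)-c0)@np.c_[X,Y])"
```

```text
wrist [(array([-0.0038,  0.0803]), array([0.033, 0.032]), array([201.,  99.])), (array([-0.0039,  0.004 ]), array([0.051, 0.05 ]), array([287.,  98.])), (array([0.0194, 0.0484]), array([0.032, 0.031]), array([236.,  72.]))]
side [(array([-0.0023,  0.078 ]), array([0.036, 0.036]), array([305., 279.])), (array([-0.0964,  0.0804]), array([0.042, 0.041]), array([279., 258.]))]
scene [(array([-0.4286,  0.3047]), array([0.035, 0.039]), array([350., 260.])), (array([-0.0042,  0.0797]), array([0.034, 0.038]), array([187., 208.])), (array([ 0.017 , -0.1277]), array([0.039, 0.046]), array([185., 162.]))]
[[-0.00358764  0.0805444 ]
 [ 0.01930946  0.04835616]] [[-0.00487111  0.0733706 ]
 [ 0.015854    0.04423571]]
```

View pics/last.png

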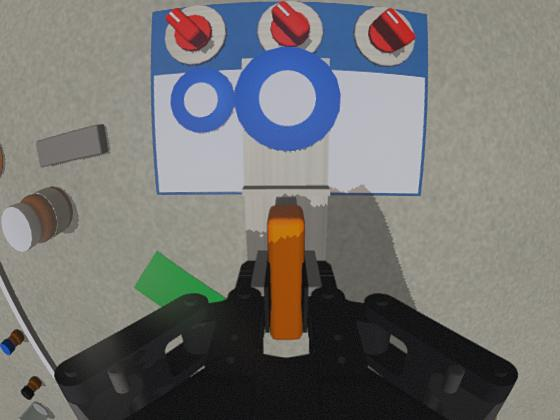

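```bash
python3 -m creep '[[0.001,0.001,0.005,0.01],[0.002,0.003,0.013,0.012],[0.003,0.004,0.025,0.012],[0.003,0.004,0.038,0.012],[0.003,0.004,0.052,0.012],[0.003,0.004,0.066,0.012],[0.003,0.004,0.078,0.012],[0.003,0.004,0.088,0.012],[0.003,0.004,0.095,0.012],[0.003,0.004,0.099,0.012],[0.003,0.004,0.101,0.012],[0.003,0.004,0.101,0.012]]'; python3 onb.py; python3 -c "
from h import *
s=manip.sense();print(yaw(s),s['contact_force'],rel([.4982,-.2032,.0222],-.9325,s))"
```

```text
time: 42.7
ee_pos: [0.498, -0.2038, 0.0221]
tcp_rot: [0.893, -0.45, 0.0, -0.0]
contact_force: [0.2, 0.2, -2.4]
width: 0.0135
gripper_force: 99.3
[149.4 102.5] [49 54] ahead 0.08209539112115717 left 0.07932387295533054
[287.1  97.8] [58 58] ahead 0.08129251564651628 left -0.00028114548767779393
-0.9332548998263341 [ 0.2992807   0.32941892 -1.98898856] (array([-0.0004, -0.0005,  0.0002]), np.float64(-0.0007548998263340323))
```

```bash
python3 -m creep '[[-0.05,0,0,0],[-0.1,0,0,0],[-0.1,0,0,0],[-0.1,0,0,0]]'; python3 onb.py; python3 trayc.py; python3 -c "
from h import *
print(manip.sense()['ee_pos'])"
```

```text
time: 43.15
ee_pos: [0.4312, -0.1166, 0.0216]
tcp_rot: [0.894, -0.448, -0.007, -0.001]
contact_force: [-12.3, 18.4, 5.0]
width: 0.0135
gripper_force: 100.2
wrist [(array([-0.4165,  0.2824]), array([0.035, 0.034]), array([ 44., 400.]))]
side [(array([-0.0183, -0.0039]), array([0.037, 0.035]), array([273., 292.])), (array([-0.0023,  0.078 ]), array([0.036, 0.036]), array([305., 279.])), (array([-0.4164,  0.2838]), array([0.039, 0.038]), array([261., 176.]))]
scene [(array([-0.4287,  0.3045]), array([0.035, 0.039]), array([350., 260.])), (array([-0.0192, -0.003 ]), array([0.036, 0.041]), array([194., 188.])), (array([-0.0042,  0.0796]), array([0.034, 0.038]), array([187., 208.]))]
[ 0.43106085 -0.11664871  0.02121133]
```

```bash
python3 -m creep '[[0,0,-0.02,0],[0,0,-0.05,0],[0,0,-0.08,0],[0,0,-0.08,0]]'; python3 -c "
from h import *
print(rel([.425,.124,.08],.865))"
```

```text
time: 43.8
ee_pos: [0.4411, -0.1243, 0.1059]
tcp_rot: [0.893, -0.45, 0.004, -0.001]
contact_force: [0.3, -0.2, -1.6]
width: 0.0135
gripper_force: 99.5
(array([-0.2093, -0.1348,  0.0254]), np.float64(-1.7983184611806466))
```

```bash
python3 -m creep '[[-0.015,-0.01,0,-0.12],[-0.035,-0.02,0,-0.26],[-0.055,-0.035,0,-0.4],[-0.075,-0.05,0,-0.54],[-0.095,-0.06,0,-0.68],[-0.115,-0.075,0,-0.82],[-0.135,-0.087,0,-0.96],[-0.155,-0.1,0,-1.1],[-0.175,-0.113,0,-1.24],[-0.195,-0.125,0,-1.38],[-0.205,-0.132,0.01,-1.52],[-0.209,-0.135,0.025,-1.66]]'
python3 -m creep '[[0,0,0,-0.1],[0,0,0,-0.14],[0,0,0,-0.14],[0,0,0,-0.14]]'
python3 - <<'E'
from h import *
im,st=snap('wrist'); print(st['ee_pos'],yaw(st))
for k in blobs(im,(100,120,90),(125,255,255),200):
    (u,v),r=cv2.minEnclosingCircle(k)
    if r<60: print((u,v),r,onz('wrist',k,.005,st).mean(0).round(4))
print(rel([.425,.124,.0122],.863,st),st['ee_pos'][:2]@[.65,.76])
E
```

```text
time: 45.0
ee_pos: [0.423, 0.127, 0.0773]
tcp_rot: [0.933, 0.359, 0.001, -0.0]
contact_force: [0.6, -0.4, -1.9]
width: 0.0137
gripper_force: 99.2
time: 45.4
ee_pos: [0.4224, 0.1248, 0.077]
tcp_rot: [0.908, 0.419, 0.0, -0.0]
contact_force: [-0.3, 0.9, -1.0]
width: 0.0136
gripper_force: 99.2
[0.42242432 0.12482451 0.07696561] 0.8650949370597074
(288.0, 2.0) 38.052696228027344 [0.5227 0.2402]
(532.7711791992188, 362.22882080078125) 20.937538146972656 [ 0.5392 -0.2772]
(533.0, 381.0) 44.40730667114258 [ 0.5303 -0.3551]
(array([0.001 , 0.0025, 0.0648]), np.float64(0.0020949370597076467)) 0.3694424409867592
```

```bash
python3 -m creep '[[0,0.001,0.02,0],[0,0.001,0.04,0],[0,0.001,0.055,0],[0,0.001,0.062,0],[0,0.001,0.0655,0],[0,0.001,0.0655,0]]'
python3 -m creep '[[0.01,0,0,0],[0.022,0,0,0],[0.034,0,0,0],[0.046,0,0,0],[0.058,0,0,0],[0.07,0,0,0],[0.08,0,0,0],[0.09,0,0,0],[0.1,0,0,0],[0.108,0,0,0],[0.115,0,0,0],[0.117,0,0,0]]'
python3 -m creep '[[0,0,0,0],[0,0,-0.001,0]]'
python3 cas.py; python3 -m creep '[[0,0,-0.003,0],[0,0,-0.008,0],[0,0,-0.015,0],[0,0,-0.025,0],[0,0,-0.035,0],[0,0,-0.047,0],[0,0,-0.06,0],[0,0,-0.075,0],[0,0,-0.09,0],[0,0,-0.1,0],[0,0,-0.107,0],[0,0,-0.11,0]]'; python3 cas.py
```

```text
time: 46.05
ee_pos: [0.4233, 0.1244, 0.0117]
tcp_rot: [0.908, 0.42, 0.0, 0.0]
contact_force: [0.3, 0.3, -1.2]
width: 0.0137
gripper_force: 99.5
time: 47.25
ee_pos: [0.4994, 0.2143, 0.0116]
tcp_rot: [0.907, 0.42, 0.0, -0.0]
contact_force: [0.5, 0.0, -2.3]
width: 0.0134
gripper_force: 99.3
time: 47.45
ee_pos: [0.4986, 0.2131, 0.0125]
tcp_rot: [0.908, 0.42, -0.0, 0.0]
contact_force: [-0.6, 0.0, -2.5]
width: 0.0138
gripper_force: 99.3
((291.0754089355469, 97.43025207519531, 53.10979461669922), (239, 46, 106, 105), 'ahead 0.0827 left -0.0027', array([0.55418324, 0.2743986 ]))
[0.49864467 0.21308101 0.01271764] 0.8665227994830204 0.013652745262471535
time: 48.7
ee_pos: [0.4991, 0.2135, 0.1234]
tcp_rot: [0.908, 0.42, 0.0, 0.0]
contact_force: [-0.3, -0.6, -2.4]
width: 0.0136
gripper_force: 99.3
((290.97674560546875, 97.61515045166016, 53.04973602294922), (239, 47, 105, 103), 'ahead 0.0826 left -0.0026', array([0.55461519, 0.27480445]))
[0.49909106 0.21354796 0.12335743] 0.8667228460433523 0.013293156820692511
```

```bash
python3 -c "
from h import *
print(rel([.4336,-.2537,.124],-.9325))"
```

```text
(array([-0.3985,  0.2525, -0.0008]), np.float64(1.7992228460433521))
```

```bash
python3 -m creep '[[-0.0017,0.001,0,0.01],[-0.004,0.0027,0,0.03],[-0.0076,0.0048,0,0.06],[-0.0118,0.0075,0,0.1],[-0.017,0.0107,0,0.15],[-0.0228,0.0144,0,0.2],[-0.0296,0.0187,0,0.26],[-0.037,0.0235,0,0.32],[-0.0456,0.029,0,0.38],[-0.055,0.0348,0,0.44],[-0.065,0.0412,0,0.5],[-0.075,0.0476,0,0.56]]'; python3 cas.py
python3 -c "
from h import *
print(rel([.4336,-.2537,.124],-.9325))"
```

```text
time: 49.95
ee_pos: [0.4864, 0.1245, 0.1226]
tcp_rot: [0.989, 0.15, -0.0, 0.0]
contact_force: [0.0, -0.5, -3.0]
width: 0.0136
gripper_force: 99.3
((291.2171630859375, 97.4245376586914, 53.060943603515625), (239, 47, 106, 103), 'ahead 0.0825 left -0.0025', array([0.56591046, 0.14656436]))
[0.48607196 0.12196019 0.12246427] 0.2963118223762563 0.013304203045897038
(array([-0.1599,  0.344 , -0.0008]), np.float64(1.2288118223762563))
```

```bash
python3 -m creep '[[-0.003,0.0063,0,0.03],[-0.0063,0.0136,0,0.07],[-0.01,0.0218,0,0.12],[-0.0143,0.0308,0,0.17],[-0.019,0.0408,0,0.22],[-0.0235,0.0508,0,0.27],[-0.0285,0.0617,0,0.32],[-0.0336,0.0726,0,0.37],[-0.0386,0.0834,0,0.42],[-0.0437,0.0943,0,0.47],[-0.0487,0.1052,0,0.52],[-0.0538,0.116,0,0.57]]'; python3 cas.py
python3 -c "
from h import *
print(rel([.4336,-.2537,.124],-.9325))"
```

```text
time: 51.2
ee_pos: [0.4703, -0.0023, 0.1226]
tcp_rot: [0.991, -0.133, 0.0, -0.0]
contact_force: [-0.3, 0.3, -2.8]
width: 0.0137
gripper_force: 99.3
((293.5625, 98.875, 52.91826248168945), (241, 47, 106, 104), 'ahead 0.0813 left -0.0038', array([ 0.54769852, -0.02750909]))
[ 0.46983592 -0.0046599   0.1225886 ] -0.27247518288653844 0.014006571039674995
(array([ 0.0321,  0.2496, -0.0011]), np.float64(0.6600248171134613))
```

```bash
python3 -m creep '[[0.001,0.008,0,0.03],[0.002,0.017,0,0.06],[0.0035,0.027,0,0.09],[0.005,0.038,0,0.12],[0.0065,0.05,0,0.15],[0.008,0.062,0,0.18],[0.0095,0.074,0,0.21],[0.011,0.086,0,0.24],[0.0125,0.098,0,0.27],[0.014,0.109,0,0.3],[0.0155,0.12,0,0.33],[0.017,0.131,0,0.36]]'; python3 onb.py
python3 -c "
from h import *
print(rel([.4336,-.2537,.124],-.9325))"
```

```text
time: 52.45
ee_pos: [0.4525, -0.1331, 0.1226]
tcp_rot: [0.951, -0.308, -0.0, -0.0]
contact_force: [-0.2, 0.3, -3.1]
width: 0.0135
gripper_force: 99.3
[296.4  98.2] [59 58] ahead 0.0814607262688837 left -0.005365248952644216
[347.   38.1] [37 35] ahead 0.11638631084828613 left -0.03356160490521609
(array([ 0.0546,  0.1067, -0.0012]), np.float64(0.30313739848934507))
```

```bash
python3 -m creep '[[0.004,0.007,0,0.02],[0.008,0.015,0,0.05],[0.012,0.024,0,0.08],[0.017,0.034,0,0.11],[0.022,0.044,0,0.14],[0.027,0.054,0,0.17],[0.032,0.063,0,0.2],[0.037,0.072,0,0.23],[0.041,0.08,0,0.25],[0.045,0.087,0,0.27],[0.048,0.093,0,0.285],[0.05,0.098,0,0.295]]';python3 -m creep '[[0.002,0.004,0,0.004],[0.003,0.006,0,0.007],[0.004,0.007,0,0.008],[0.004,0.007,0,0.008]]'; python3 onb.py
python3 -c "
from h import *
print(yaw(),rel([.4336,-.2537,.0222],-.9325))"
```

```text
time: 53.7
ee_pos: [0.436, -0.2415, 0.1226]
tcp_rot: [0.896, -0.444, -0.0, -0.0]
contact_force: [-0.4, 0.5, -3.3]
width: 0.0137
gripper_force: 99.3
time: 54.1
ee_pos: [0.433, -0.2484, 0.1226]
tcp_rot: [0.895, -0.447, 0.0, -0.0]
contact_force: [-0.5, 0.1, -2.7]
width: 0.0135
gripper_force: 99.3
[199.6 118.2] [35 37] ahead 0.07107357098063126 left 0.048834278753076214
[297.7  97.5] [58 57] ahead 0.08160122308994013 left -0.006284478632727977
-0.925851138620549 (array([0.0047, 0.0029, 0.1004]), np.float64(0.006648861379451088))
```

```bash
python3 -m creep '[[0.001,0,0.005,0.003],[0.002,-0.001,0.013,0.006],[0.003,-0.001,0.025,0.006],[0.004,-0.001,0.038,0.006],[0.005,-0.001,0.052,0.006],[0.005,-0.001,0.066,0.006],[0.005,-0.001,0.078,0.006],[0.005,-0.001,0.088,0.006],[0.005,-0.001,0.095,0.006],[0.005,-0.001,0.099,0.006],[0.005,-0.001,0.1005,0.006],[0.005,-0.001,0.1005,0.006]]'; python3 onb.py; python3 -c "
from h import *
s=manip.sense();print(yaw(s),s['contact_force'],s['ee_pos'])"
python3 -m creep '[[-0.05,0,0,0],[-0.1,0,0,0],[-0.1,0,0,0],[-0.1,0,0,0]]';  python3 trayc.py; python3 -c "
from h import *
print(manip.sense()['ee_pos'])"
```

```text
time: 55.35
ee_pos: [0.4369, -0.2519, 0.0221]
tcp_rot: [0.893, -0.449, 0.0, -0.0]
contact_force: [-0.4, 0.1, -2.1]
width: 0.0135
gripper_force: 99.3
[158.1 131.8] [50 54] ahead 0.06466583639771603 left 0.07457650798210806
[ 51.1 118.8] [34 48] ahead 0.08020589279345786 left 0.15608394919494634
[297.7  97.5] [58 57] ahead 0.08159991540745874 left -0.00628766081804317
-0.9322848101301144 [-0.25087372  0.47458943 -2.11011094] [ 0.436962   -0.25196316  0.02234797]
time: 55.8
ee_pos: [0.3773, -0.1709, 0.0228]
tcp_rot: [0.894, -0.449, 0.001, -0.0]
contact_force: [1.8, -0.8, -2.3]
width: 0.0134
gripper_force: 99.3
wrist []
side [(array([-0.0172, -0.0866]), array([0.035, 0.034]), array([244., 310.])), (array([-0.0183, -0.0039]), array([0.037, 0.035]), array([273., 292.])), (array([-0.0023,  0.078 ]), array([0.036, 0.036]), array([305., 279.]))]
scene [(array([-0.0192, -0.003 ]), array([0.036, 0.041]), array([194., 188.])), (array([-0.0183, -0.0854]), array([0.034, 0.04 ]), array([195., 170.])), (array([-0.0041,  0.0796]), array([0.035, 0.038]), array([187., 208.]))]
[ 0.37838844 -0.17259347  0.0223823 ]
```

```bash
python3 -m creep '[[0,0,-0.02,0],[0,0,-0.05,0],[0,0,-0.06,0],[0,0,-0.06,0]]'; python3 -c "
from h import *
print(rel([.4545,-.032,.06],-.01))"
```

```text
time: 56.4
ee_pos: [0.3785, -0.1724, 0.0831]
tcp_rot: [0.893, -0.45, 0.002, -0.0]
contact_force: [0.4, -0.3, -1.0]
width: 0.0131
gripper_force: 99.4
(array([-0.0676, -0.1446,  0.0232]), np.float64(-0.9227053953592232))
```

```bash
python3 -m creep '[[-0.008,-0.015,0,-0.1],[-0.018,-0.04,0,-0.22],[-0.03,-0.065,0,-0.36],[-0.042,-0.09,0,-0.5],[-0.054,-0.115,0,-0.64],[-0.064,-0.135,0,-0.78],[-0.0675,-0.1445,0.01,-0.88],[-0.0675,-0.1445,0.023,-0.922],[-0.0675,-0.1445,0.023,-0.922],[-0.0675,-0.1445,0.023,-0.922]]'; python3 -c "
from h import *
print(yaw(),rel([.4545,-.032,.0118],-.01))"
```

```text
time: 57.4
ee_pos: [0.4522, -0.0315, 0.0582]
tcp_rot: [1.0, -0.006, -0.001, -0.0]
contact_force: [-0.3, 0.2, -1.6]
width: 0.0136
gripper_force: 99.3
-0.012277540067320493 (array([0.0024, 0.0005, 0.0464]), np.float64(-0.002277540067320505))
```

```bash
python3 -m creep '[[0.001,0,0.015,0],[0.002,0,0.03,0],[0.002,0,0.04,0],[0.002,0,0.044,0],[0.002,0,0.0465,0],[0.002,0,0.0475,0],[0.002,0,0.0475,0]]'
python3 -m creep '[[0,0,0,0],[0,0,0,0],[0,0,0,0],[0,0,0,0],[0,0,0,0]]' 0
python3 -m creep '[[0,0,-0.02,0],[0,0,-0.05,0],[0,0,-0.09,0],[-0.005,0,-0.13,0],[-0.01,0,-0.17,0],[-0.01,0,-0.2,0],[-0.01,0,-0.2,0],[-0.01,0,-0.2,0]]'
python3 - <<'E'
from trayc import *
im,st=snap('wrist','w20.png'); print(st['ee_pos'])
for k in blobs(im,(7,150,100),(18,255,255),200)[:1]: print("bar",cv2.minAreaRect(onz('wrist',k,.065,st).astype(np.float32)*1000))
for k in blobs(im,(55,120,60),(85,255,255),100): print("green",cv2.minAreaRect(onz('wrist',k,0,st).astype(np.float32)*1000))
print(plate(im,st)); 
for n in("side","scene"): i,s=snap(n); print(plate(i,s,n))
# knob bar angles: red in a thin crop, side
i,s=snap("side")
for k in blobs(i,(0,180,60),(8,255,255),20): print(k.mean(0),cv2.minAreaRect(k))
E
```

```text
time: 58.1
ee_pos: [0.4552, -0.0313, 0.0119]
tcp_rot: [1.0, -0.005, 0.0, -0.0]
contact_force: [0.1, 0.5, -2.6]
width: 0.0137
gripper_force: 99.3
time: 58.6
ee_pos: [0.455, -0.0312, 0.0117]
tcp_rot: [1.0, -0.005, 0.0, -0.0]
contact_force: [0.6, -0.4, -0.1]
width: 0.0424
gripper_force: 0.0
time: 59.4
ee_pos: [0.445, -0.0311, 0.2119]
tcp_rot: [1.0, -0.005, 0.001, -0.0]
contact_force: [0.1, 0.4, -1.0]
width: 0.0426
gripper_force: 0.0
[ 0.44502787 -0.03111633  0.21185287]
bar ((455.0705261230469, -31.032976150512695), (14.60226058959961, 62.661865234375), 89.40279388427734)
green ((494.42083740234375, -30.682241439819336), (60.92738723754883, 153.13925170898438), 89.43489837646484)
[(array([-0.0178, -0.0854]), array([0.035, 0.033]), array([494., 160.])), (array([-0.0193, -0.0026]), array([0.034, 0.034]), array([467., 107.])), (array([-0.0037,  0.0799]), array([0.034, 0.033]), array([442.,  45.]))]
[(array([-0.0172, -0.0866]), array([0.035, 0.034]), array([244., 310.])), (array([-0.0183, -0.0039]), array([0.037, 0.035]), array([273., 292.])), (array([-0.0023,  0.078 ]), array([0.036, 0.036]), array([305., 279.]))]
[(array([-0.0192, -0.003 ]), array([0.036, 0.041]), array([194., 188.])), (array([-0.0184, -0.0853]), array([0.035, 0.04 ]), array([196., 170.])), (array([-0.0042,  0.0796]), array([0.034, 0.038]), array([187., 208.]))]
[267.67241379 327.01724138] ((268.0, 327.5), (19.0, 14.0), 90.0)
[298.36363636 306.67272727] ((299.0, 307.0), (18.0, 14.0), 90.0)
[326.47457627 288.03389831] ((326.8538818359375, 288.16925048828125), (13.643820762634277, 17.240825653076172), 7.125016689300537)
```

```bash
python3 -c "
from plant import sign_off
print(sign_off())"
```

```text
the job is handed in; nothing more can be done
None
```

The job is handed in, but `sign_off()` gave no verdict, so the result is unconfirmed: all three knobs were turned until they hit their stops (by torque; angles not measured), all three cassettes lie side by side on the white zone, flat as far as the camera views show, and the lifter is released on its green rectangle at about 59 s.

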